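# Load the cup printer's ink cassettes and wind the cup up to the flag

### The job

Get the cup printer ready: slide every ink cassette on the table onto the dock rail of its own colour, white-striped end first, until it is fully home and the detent has clicked up under it. Only when all of them are on, turn the handwheel clockwise, re-gripping as needed, until the cup carriage's black pointer stands level with the red flag on the scale, without running past it. Leave the bowls, lidded cup and water bottle where they are, and let go of everything.

Things in the scene. Friction and masses are not known exactly. Their poses are not given: they have to be found in the camera images.
- cassette_red: Loose ink cassette, may be absent (None). Grey body 90 (x) x 56 (y) x 56 mm high with red band; red grip fin on top, 70 (x) x 22 (y) mm, from 56 to 96 mm up. Origin: centre of underside, z up. +x end (white stripe on top) goes on first. 0.2-0.4 kg. T-slot below, full length: mouth 22 wide, 8 high; above it 32 wide, 8 to 20 mm up. Starts upright, front within 0.45 rad of world +x.
- seat_red (a point): Where cassette_red's origin lies when home (rail with red end plate), 14 mm above the table. +x: sliding direction. End wall 45 mm beyond, 67 mm high. Rail's rounded, tapered nose begins 50 mm before this point; T-head 28 mm wide, from 12 to 20 mm above it, stem 14 mm wide. Held 0 to 3 mm above this height the cassette slides on with 2 mm side play; it settles when released.
- detent_red (a joint): Sprung brass bump on the red rail, 5 mm beyond the seat point: 0 = up (3.5 mm above the rail), about 0.0035 m = pressed flat under a cassette that is some 55 to 4 mm short of home; springs back to about 0 when the cassette is home (or off the rail). Pushing over it takes 5 to 15 N.
- cassette_blue: Loose ink cassette, may be absent (None). Grey body 90 (x) x 56 (y) x 56 mm high with blue band; blue grip fin on top, 70 (x) x 22 (y) mm, from 56 to 96 mm up. Origin: centre of underside, z up. +x end (white stripe on top) goes on first. 0.2-0.4 kg. T-slot below, full length: mouth 22 wide, 8 high; above it 32 wide, 8 to 20 mm up. Starts upright, front within 0.45 rad of world +x.
- seat_blue (a point): Where cassette_blue's origin lies when home (rail with blue end plate), 14 mm above the table. +x: sliding direction. End wall 45 mm beyond, 67 mm high. Rail's rounded, tapered nose begins 50 mm before this point; T-head 28 mm wide, from 12 to 20 mm above it, stem 14 mm wide. Held 0 to 3 mm above this height the cassette slides on with 2 mm side play; it settles when released.
- detent_blue (a joint): Sprung brass bump on the blue rail, 5 mm beyond the seat point: 0 = up (3.5 mm above the rail), about 0.0035 m = pressed flat under a cassette that is some 55 to 4 mm short of home; springs back to about 0 when the cassette is home (or off the rail). Pushing over it takes 5 to 15 N.
- cassette_yellow: Loose ink cassette, may be absent (None). Grey body 90 (x) x 56 (y) x 56 mm high with yellow band; yellow grip fin on top, 70 (x) x 22 (y) mm, from 56 to 96 mm up. Origin: centre of underside, z up. +x end (white stripe on top) goes on first. 0.2-0.4 kg. T-slot below, full length: mouth 22 wide, 8 high; above it 32 wide, 8 to 20 mm up. Starts upright, front within 0.45 rad of world +x.
- seat_yellow (a point): Where cassette_yellow's origin lies when home (rail with yellow end plate), 14 mm above the table. +x: sliding direction. End wall 45 mm beyond, 67 mm high. Rail's rounded, tapered nose begins 50 mm before this point; T-head 28 mm wide, from 12 to 20 mm above it, stem 14 mm wide. Held 0 to 3 mm above this height the cassette slides on with 2 mm side play; it settles when released.
- detent_yellow (a joint): Sprung brass bump on the yellow rail, 5 mm beyond the seat point: 0 = up (3.5 mm above the rail), about 0.0035 m = pressed flat under a cassette that is some 55 to 4 mm short of home; springs back to about 0 when the cassette is home (or off the rail). Pushing over it takes 5 to 15 N.
- cassette_green: Loose ink cassette, may be absent (None). Grey body 90 (x) x 56 (y) x 56 mm high with green band; green grip fin on top, 70 (x) x 22 (y) mm, from 56 to 96 mm up. Origin: centre of underside, z up. +x end (white stripe on top) goes on first. 0.2-0.4 kg. T-slot below, full length: mouth 22 wide, 8 high; above it 32 wide, 8 to 20 mm up. Starts upright, front within 0.45 rad of world +x.
- seat_green (a point): Where cassette_green's origin lies when home (rail with green end plate), 14 mm above the table. +x: sliding direction. End wall 45 mm beyond, 67 mm high. Rail's rounded, tapered nose begins 50 mm before this point; T-head 28 mm wide, from 12 to 20 mm above it, stem 14 mm wide. Held 0 to 3 mm above this height the cassette slides on with 2 mm side play; it settles when released.
- detent_green (a joint): Sprung brass bump on the green rail, 5 mm beyond the seat point: 0 = up (3.5 mm above the rail), about 0.0035 m = pressed flat under a cassette that is some 55 to 4 mm short of home; springs back to about 0 when the cassette is home (or off the rail). Pushing over it takes 5 to 15 N.
- wheel_centre (a point): On the handwheel's vertical axis at its top edge, 129 mm above the table; x as feed. Black dished wheel without spokes or crank: upright rim ring 136 mm outer, 112 mm inner diameter (wall 12 mm), standing 34 mm above the dish inside; low hub. Grip the wall from above, one finger inside, one outside. Friction 0.12 N m; it stays where left.
- handwheel (a joint): Angle of the handwheel, 0 at the start, growing clockwise seen from above; one turn (6.28 rad) moves the carriage 40 mm towards the flag (+x of feed). Stops at -0.3 and 11 rad.
- pointer (a point): Tip of the black pointer on the carriage that carries the blank white cup, 84 mm above the table over the scale; x as feed. At the start 115 mm beyond the wheel's axis.
- flag (a point): Foot of the small red flag on the scale, at the pointer's height; x as feed: the pointer should end at the same x. It starts 38 to 54 mm beyond the pointer. A stiff marker, not to be moved.
- dock: Fixed dock of the cup printer, white and grey, 294 mm wide, with four rails 76 mm apart along its +x (away from the robot); from its +y side red, blue, yellow, green. Origin on the table midway between the blue and yellow seats, same x as the seats. Base plate 12 mm thick, from x = -60 mm; instrument box 95 mm high from x = 57 to 142 mm.
- feed: Fixed feed slide, 420 x 120 mm, +x along the carriage's travel away from the robot. Origin on the table under the handwheel's axis; beyond it the carriage with its cup (top 122 mm up), scale on the +y side, and a print head 210 mm high, 265 to 365 mm beyond the wheel.
- ink_bowl: Bystander, leave alone: small red bowl of dried black ink, 72 mm across, 38 mm high; origin at its underside.
- tea_bowl: Bystander, leave alone: white tea bowl, 90 mm across, 50 mm high; origin at its underside.
- gaiwan: Bystander, leave alone: white lidded cup, 96 mm across, 104 mm high; origin at its underside.
- water_bottle: Bystander, leave alone: clear water bottle, 66 mm across, 190 mm high; origin at its underside.
- glaze_bowl: Bystander, leave alone: blue bowl, 80 mm across, 42 mm high; origin at its underside.

How it is judged:
On the way, in this order (a step that is already met when the one before it is completed fails the run):
1. every cassette present is home on its own rail, its detent up, with the carriage still short of the flag (x of cassette_red in the frame of seat_red between -0.006 and 0.006 m and y of cassette_red in the frame of seat_red between -0.006 and 0.006 m and z of cassette_red in the frame of seat_red between -0.007 and 0.007 m and angle between the x axis of cassette_red and the x axis of seat_red, either way round below 0.1 rad and value of joint each of detent_red, detent_blue, detent_yellow, detent_green below 0.0015 m and x of cassette_blue in the frame of seat_blue between -0.006 and 0.006 m and y of cassette_blue in the frame of seat_blue between -0.006 and 0.006 m and z of cassette_blue in the frame of seat_blue between -0.007 and 0.007 m and angle between the x axis of cassette_blue and the x axis of seat_blue, either way round below 0.1 rad and x of cassette_yellow in the frame of seat_yellow between -0.006 and 0.006 m and y of cassette_yellow in the frame of seat_yellow between -0.006 and 0.006 m and z of cassette_yellow in the frame of seat_yellow between -0.007 and 0.007 m and angle between the x axis of cassette_yellow and the x axis of seat_yellow, either way round below 0.1 rad and x of cassette_green in the frame of seat_green between -0.006 and 0.006 m and y of cassette_green in the frame of seat_green between -0.006 and 0.006 m and z of cassette_green in the frame of seat_green between -0.007 and 0.007 m and angle between the x axis of cassette_green and the x axis of seat_green, either way round below 0.1 rad and x of pointer in the frame of flag below -0.015 m), for 0.3 s.
2. the carriage is wound up to the flag (x of pointer in the frame of flag between -0.003 and 0.003 m), for 0.2 s.
At the end, for the whole second after the job is handed in: Every cassette present sits on the rail of its own colour within 6 mm of home (7 mm in height) and 0.1 rad, its detent up (within 1.5 mm); the pointer is within 3 mm of the flag along the scale; cassettes and wheel at rest and released (all of step 2 and x of cassette_red in the frame of seat_red between -0.006 and 0.006 m and y of cassette_red in the frame of seat_red between -0.006 and 0.006 m and z of cassette_red in the frame of seat_red between -0.007 and 0.007 m and angle between the x axis of cassette_red and the x axis of seat_red, either way round below 0.1 rad and value of joint each of detent_red, detent_blue, detent_yellow, detent_green below 0.0015 m and x of cassette_blue in the frame of seat_blue between -0.006 and 0.006 m and y of cassette_blue in the frame of seat_blue between -0.006 and 0.006 m and z of cassette_blue in the frame of seat_blue between -0.007 and 0.007 m and angle between the x axis of cassette_blue and the x axis of seat_blue, either way round below 0.1 rad and x of cassette_yellow in the frame of seat_yellow between -0.006 and 0.006 m and y of cassette_yellow in the frame of seat_yellow between -0.006 and 0.006 m and z of cassette_yellow in the frame of seat_yellow between -0.007 and 0.007 m and angle between the x axis of cassette_yellow and the x axis of seat_yellow, either way round below 0.1 rad and x of cassette_green in the frame of seat_green between -0.006 and 0.006 m and y of cassette_green in the frame of seat_green between -0.006 and 0.006 m and z of cassette_green in the frame of seat_green between -0.007 and 0.007 m and angle between the x axis of cassette_green and the x axis of seat_green, either way round below 0.1 rad and linear speed of each of cassette_red, cassette_blue, cassette_yellow, cassette_green below 0.02 m/s and velocity of joint handwheel between -0.05 and 0.05 rad/s); the robot touches nothing.
It fails at once if a bystander is pushed more than 5 cm from its place (distance of any of ink_bowl, tea_bowl, gaiwan, water_bottle, glaze_bowl from where it was at the start of the episode above 0.05 m).
It fails at once if a bowl, cup or bottle is tipped over (angle between any of ink_bowl, tea_bowl, gaiwan, water_bottle, glaze_bowl's own z axis and vertical above 0.6 rad).
It fails at once if the carriage runs more than 6 mm past the flag (x of pointer in the frame of flag above 0.006 m).
Of cassette_red, cassette_blue, cassette_yellow, cassette_green only 3 to 4 are there at a start; the rules pass over those that are not, and their reading is None.
At some moment in a run one of cassette_red, cassette_blue, cassette_yellow, cassette_green may be knocked a few centimetres aside while the robot is not near it.
Once in a run the grip may slacken for a moment while it holds something.
It also fails if it takes over 210 s, if anything falls off the work surface, if the arm or the gripper's body presses on something with over 40 N, if the wrist force passes 120 N, or if a joint passes its speed limit or range.

### The arm

A 6-joint arm with a two-finger parallel gripper is mounted at the origin on the work surface. World frame = base frame: x ahead of the robot, y to its left, z up, the work surface at z = 0. Lengths are in m, angles in rad, forces in N, time in s.
With the tool pointing down it reaches from about 0.275 to 0.85 m from the base axis. Payload 19 kg.
Tool frame: the origin (TCP) lies at the centre of the arm's flange, where the gripper is bolted on; the fingertips stand arm.tips_ahead ahead of it and the grasp point (between the pads) lies 155 mm ahead of it (arm.tips_ahead is the distance from the TCP to the fingertips, in m); z points along the fingers, y is the line along which they close (so a half turn about z gives the same grasp; the last joint's range is limited). The gripper opens to 85 mm and grips with 20 to 120 N. Pads are 22 mm wide; open, the fingers measure 114 mm over their backs; the gripper's body (76 mm by 85 mm) begins 54 mm behind the grasp point. The pads swing forward as they close: fully open they stand 13 mm farther back than shut.
Start: joints at [-1.371, 0.15, 1.437, -0, 1.554, -0.134], TCP at [0.188, -0.543, 0.405] pointing down, gripper open.
Joint ranges: [-2.8, 2.8], [-0.68, 2.1], [0.12, 2.68], [-1.39, 4.53], [0.16, 2.79], [-2.81, 2.81]. Speed limits (rad/s): [1.89, 1.89, 2.22, 3.01, 3.01, 3.01].

### API

Orientations are given as [roll, pitch, yaw] about the fixed x, y, z axes, in that order (R = Rz(yaw) Ry(pitch) Rx(roll)).
In Python, from bench import arm, vision, hand_in gives the robot as it stands.
- The arm moves only by the shell command python3 -m jog 'ROWS' [OPENING] [FORCE]. ROWS is a JSON object of lists of equal length, an entry for each row: "slide": the shift along the world's x, y, z each as a share of 100 mm, from -1 to 1, a list of three; "delta_rot": the turn, a rotation vector about the world's x, y, z each as a share of pi/4 rad, from -1 to 1, a list of three. A call has 1 to 12 rows; each row shifts and turns the commanded pose from where the row before left it; what a row does not reach is not made up. A row lasts 1/10 s, in which the tool goes at most 50 mm and 8.59 degrees, less where a joint would pass 70% of its speed; a pose out of reach is approached as far as the arm can. A call with a number of a shift or a turn outside -1 to 1 is refused whole. A call with a gripper value outside its range is refused whole. OPENING is the finger opening in mm, from 0 to 85.4, set as the call begins (- or left out, the last holds). The fingers move at their own pace and stop on an object; FORCE is the grip in N (left out, the last holds). Time passes only in rows, so rows that do not move let the fingers close. It gives the time, the measured TCP pose, the force, the opening and the grip force at its end, in the units of the state.
- arm.read_state(): the state, without advancing time (a new reading comes with each control period).
- vision.get_image(name): name is "side" or "top"; returns the picture (420x560x3 uint8, red, green, blue); there is no depth.
- vision.calibration(name): a dict with "vfov" (degrees; the focal length in pixels is half the picture's height over the tangent of half this angle, whatever the lens; pixels are square), "cx", "cy" (the principal point, pixels), "xyz" and "orientation" of the camera in the world. Camera axes: x right, y up, looking along -z (the intrinsics and any distortion apply to the point x, -y, -z); pixel columns grow to the right and rows downward; lengths in m; the calibration is good to about 2 mm. A picture is of the moment at which its call begins. calibration takes no time and is no camera call.
- hand_in(): hands the job in; it is judged then, once.
The state is a dict: "clock": time; "q": joint angles; "qvel": joint speeds; "joint_efforts": joint torques, N m; "position": TCP position; "eef_rot": TCP orientation; "contact_force": force on the tool from outside, world axes, zero at the start; "moment": the same for the moment, N m; "opening": finger opening in m; "finger_force": force on a finger pad.
Only numpy, scipy, OpenCV 4.12 (cv2) and the standard library are available. Lean on these libraries where they do the work, as an engineer would, in place of code of your own. Each camera call takes 0.05 s, during which the arm holds its last target. There are 200 camera calls.

## Working session

There is one attempt and no reset: what is moved stays moved. The work goes in short steps, Python scripts to look and compute and a shell command to move; the robot and the scene stay as the last step left them, time stands still between calls to the robot, and variables do not carry over. Pictures are saved under pics/ and viewed, at most 14 in all, crops included, and the job is handed in when it is done.

```bash
ls; mkdir -p pics
python3 - <<'E'
from bench import arm,vision
import cv2
for n in("top","side"):
    im=vision.get_image(n); print(n,vision.calibration(n))
    cv2.imwrite(f"pics/{n}0.png",cv2.resize(im[:,:,::-1],(800,600),interpolation=cv2.INTER_CUBIC))
    cv2.imwrite(f"/tmp/{n}0raw.png",im[:,:,::-1])
print(arm.tips_ahead,arm.read_state())
E
```

```text
pics
top {'vfov': 57.090439629214245, 'cx': 278.19972459063706, 'cy': 208.21545964414892, 'xyz': array([0.50869088, 0.05582584, 1.06520308]), 'orientation': array([ 0.06531193,  0.02627444, -1.58139664])}
side {'vfov': 54.190413304241055, 'cx': 281.7484533576344, 'cy': 211.7300463034666, 'xyz': array([0.41309109, 0.90689942, 0.89078181]), 'orientation': array([ 0.82555347, -0.02030956, -2.94201706])}
0.1734 {'clock': 0.1, 'q': array([-1.37102852e+00,  1.50903955e-01,  1.43791205e+00,  2.29221860e-05,
        1.55379693e+00, -1.33963984e-01]), 'qvel': array([ 1.45415436e-03, -6.40915455e-04, -2.49294358e-03, -5.06724400e-05,
        2.17793483e-04,  7.61778883e-04]), 'joint_efforts': array([ 4.79085618e-03, -7.14380622e+01, -5.71788168e+01, -1.55040567e-05,
        7.09424552e-03, -1.56886063e-05]), 'position': array([ 0.18835165, -0.54324467,  0.40418133]), 'eef_rot': array([-3.14058457e+00, -1.58986449e-04,  3.33731307e-01]), 'contact_force': array([ 0.3714429 ,  0.40356557, -0.26787461]), 'moment': array([-0.03998759, -0.00010764, -0.0135671 ]), 'finger_force': 0.0, 'opening': 0.08559847337786136}
```

View pics/top0.png

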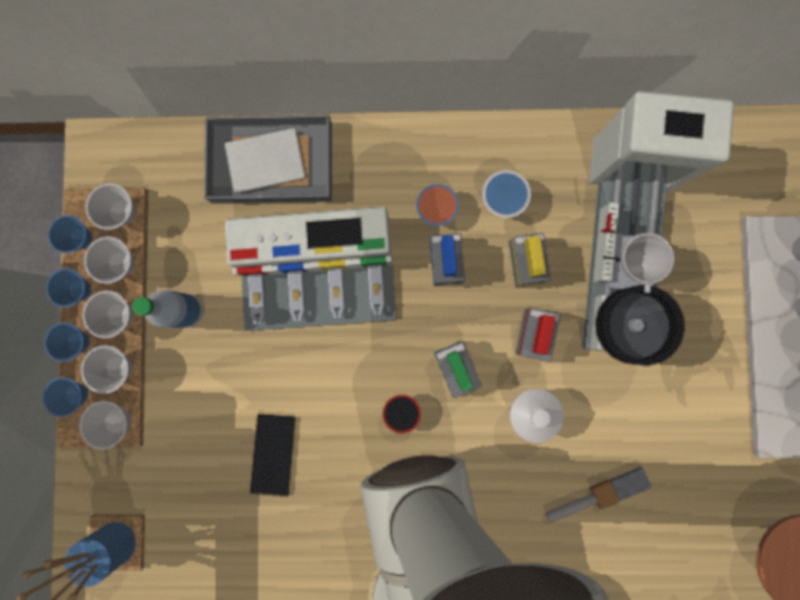

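View pics/side0.png

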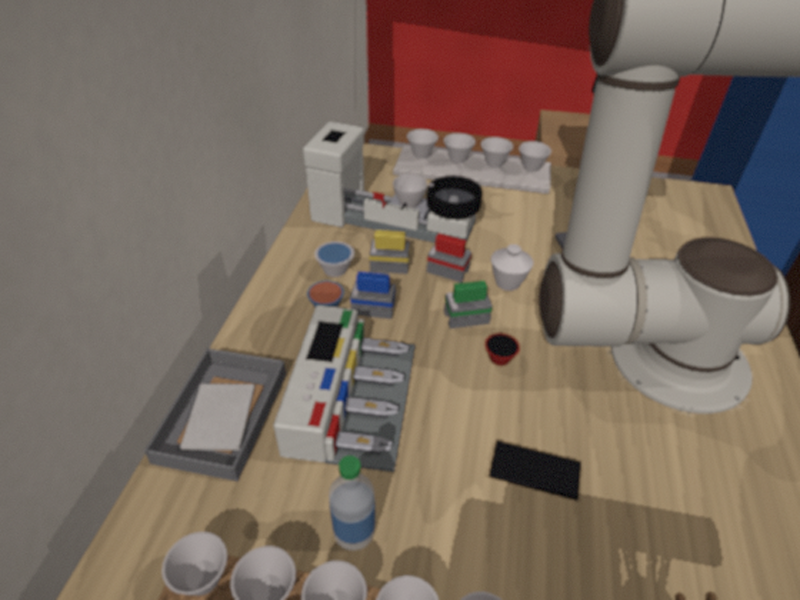

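The top view (800x600 scale) shows all four cassettes: blue (447,258), yellow (530,258), red (540,335) and green (458,370). The dock is at (318,290), the wheel at (640,325) and the flag near (608,222). Next I'll enlarge the key areas.

```bash
cat > h.py <<'E'
import numpy as np,cv2
from bench import arm,vision
from scipy.spatial.transform import Rotation as R
def cam(n):
    c=vision.calibration(n); return c,R.from_euler('xyz',c['orientation']).as_matrix(),210/np.tan(np.radians(c['vfov']/2))
def ray(n,px,z):
    c,M,f=cam(n); px=np.atleast_2d(px).astype(float)
    d=np.c_[(px[:,0]-c['cx'])/f,-(px[:,1]-c['cy'])/f,-np.ones(len(px))]@M.T
    return c['xyz']+d*((z-c['xyz'][2])/d[:,2])[:,None]
def proj(n,P):
    c,M,f=cam(n); p=(np.atleast_2d(P)-c['xyz'])@M
    return np.c_[c['cx']+f*p[:,0]/-p[:,2],c['cy']-f*p[:,1]/-p[:,2]]
def crop(n,x,y,w,h,s,name,im=None):
    if im is None: im=vision.get_image(n)
    o=cv2.resize(im[y:y+h,x:x+w,::-1],None,fx=s,fy=s,interpolation=cv2.INTER_CUBIC)
    o=o.copy()
    for i in range((x+9)//10*10,x+w,10):
        cv2.line(o,(int((i-x+.5)*s),0),(int((i-x+.5)*s),6),(255,0,255),1); cv2.putText(o,str(i),(int((i-x+.5)*s)-10,16),0,.35,(255,0,255),1)
    for i in range((y+9)//10*10,y+h,10):
        cv2.line(o,(0,int((i-y+.5)*s)),(6,int((i-y+.5)*s)),(255,0,255),1); cv2.putText(o,str(i),(8,int((i-y+.5)*s)+4),0,.35,(255,0,255),1)
    cv2.imwrite(f"pics/{name}.png",o)
E
python3 - <<'E'
from h import *
im=cv2.imread('/tmp/top0raw.png')[:,:,::-1]
crop('top',155,140,130,98,6,'dock',im); crop('top',295,155,105,100,6,'cass2',im)
c=cv2.cvtColor(np.ascontiguousarray(im),cv2.COLOR_RGB2HSV)
# coloured blobs
for n,lo,hi in(('red',(172,120,60),(180,255,255)),('red0',(0,140,90),(6,255,255)),('blue',(105,120,60),(125,255,255)),('yellow',(22,130,100),(32,255,255)),('green',(55,100,50),(80,255,255))):
    k,l,s,ce=cv2.connectedComponentsWithStats(cv2.inRange(c,lo,hi))
    for i in range(1,k):
        if s[i,4]>20 and 130<ce[i][0]<470 and 120<ce[i][1]<300:
            ys,xs=np.where(l==i); r=cv2.minAreaRect(np.c_[xs,ys].astype(np.float32))
            print(n,s[i,4],ce[i].round(1),r)
E
```

```text
red0 28 [425.6 156. ] ((425.82354736328125, 155.7058868408203), (2.9104275703430176, 11.641709327697754), 14.03624439239502)
red0 105 [170.5 177.3] ((170.48822021484375, 177.3470458984375), (5.828934192657471, 17.33340835571289), 85.60128784179688)
red0 76 [174.1 188.7] ((174.058837890625, 188.7646942138672), (4.601789951324463, 16.106266021728516), 85.60128784179688)
red0 283 [380.3 234.1] ((380.30767822265625, 233.96156311035156), (10.786385536193848, 26.475675582885742), 11.309932708740234)
red0 100 [282.  289.3] ((280.5, 289.5), (25.0, 25.0), 90.0)
blue 244 [313.7 179. ] ((313.811767578125, 178.5529327392578), (27.303953170776367, 9.203579902648926), 85.60128784179688)
blue 104 [199.7 175.1] ((199.61387634277344, 175.13861083984375), (5.771215915679932, 17.31364631652832), 84.2894058227539)
blue 87 [203.1 186.6] ((203.36207580566406, 186.8448486328125), (5.730138778686523, 16.858234405517578), 85.2363510131836)
yellow 301 [374.2 179.2] ((374.13201904296875, 178.97601318359375), (27.190589904785156, 11.359227180480957), 79.69515228271484)
yellow 67 [229.5 174. ] ((229.5034637451172, 174.04139709472656), (3.487910270690918, 17.273462295532227), 85.2363510131836)
yellow 87 [232.1 184.3] ((232.02474975585938, 184.24752807617188), (5.0746893882751465, 16.3186092376709), 84.2894058227539)
green 95 [259.6 170.5] ((259.5, 170.5), (5.0, 17.0), 90.0)
green 85 [260.7 182.2] ((261.0, 182.5), (5.0, 16.0), 90.0)
green 230 [321.4 259.4] ((321.5000305175781, 259.5000305175781), (27.311742782592773, 8.66622543334961), 66.80140686035156)
```

View pics/dock.png

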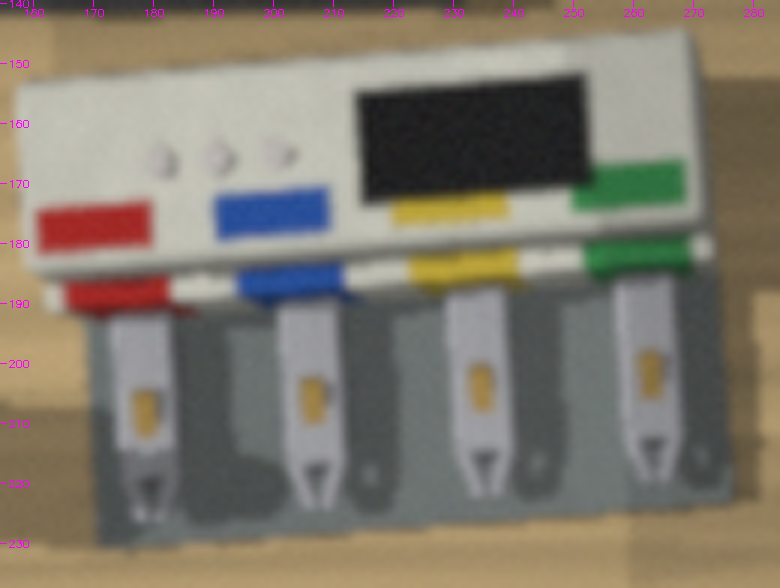

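View pics/cass2.png

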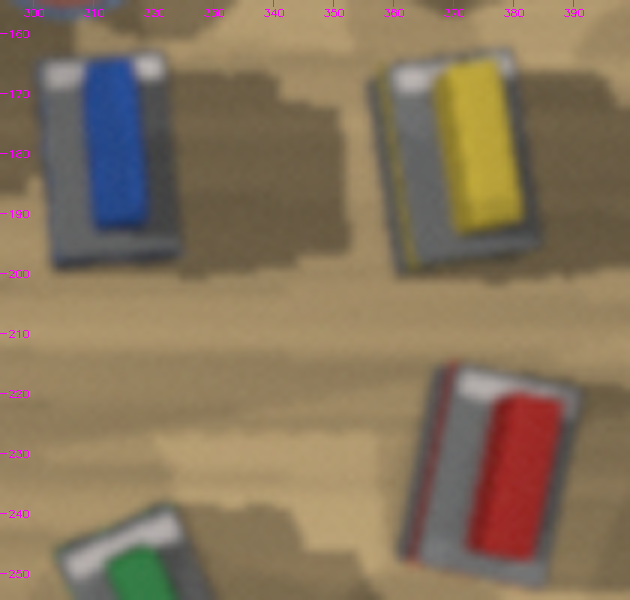

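```bash
cat >> h.py <<'E'
from scipy.optimize import least_squares
def fitpose(obs,x0):
    # obs: list of (cam, local xyz, px); pose x,y,yaw on table
    def T(p,L): 
        c,s=np.cos(p[2]),np.sin(p[2]); L=np.asarray(L); return np.c_[p[0]+c*L[:,0]-s*L[:,1],p[1]+s*L[:,0]+c*L[:,1],L[:,2]]
    def res(p):
        return np.concatenate([proj(n,T(p,[l]))[0]-u for n,l,u in obs])
    r=least_squares(res,x0,loss='soft_l1',f_scale=.7); return r.x,r.fun.reshape(-1,2)
E
python3 - <<'E'
from h import *
yr=[.114,.038,-.038,-.114]
det=[(178.7,208.3),(206.5,206),(234.7,204),(263,202)]
O=[('top',(.005,y,.0365),u) for y,u in zip(yr,det)]
O+=[('top',(.142,.147,.095),(157.5,154)),('top',(.142,-.147,.095),(269.5,145)),('top',(.057,.147,.095),(160.5,185)),('top',(.057,-.147,.095),(272,176)),
('top',(-.06,.147,.012),(171.3,230.5)),('top',(-.06,-.147,.012),(276.7,223.3))]
p,r=fitpose(O,[.6,.2,0]); print('dock',p); print(r.round(2))
for k in range(4):
    p4,r4=fitpose(O[:4],[.6,.2,0])
print('det only',p4)
c,s=np.cos(p[2]),np.sin(p[2])
for n,y in zip('RBYG',yr): print(n,p[0]-s*y,p[1]+c*y)
# cassettes: fin top centres z=.096
for n,ce in dict(blue=(313.7,178.9),yellow=(374.4,179.0),red=(380.5,233.9),green=(321.4,259.4)).items(): print(n,ray('top',ce,.094)[0].round(4))
# cassette model fit: top body corners read by hand z=.056, blue & yellow & red
def rect(z,hx,hy): return [(hx,hy,z),(hx,-hy,z),(-hx,-hy,z),(-hx,hy,z)]
for n,u in dict(blue=[(301.5,164.5),(322,163),(324.3,197),(303.5,199)],yellow=[(359,164.8),(380.2,162.5),(384,195.5),(363,199)],red=[(370,214.5),(391,219.5),(385.5,252),(363.5,247.5)]).items():
    P=ray('top',u,.056)[:,:2]; print(n,P.mean(0),np.linalg.norm(np.roll(P,-1,0)-P,axis=1),np.arctan2(*( (P[0]+P[1]-P[2]-P[3])[::-1])))
im=cv2.imread('/tmp/top0raw.png')[:,:,::-1]
crop('top',298,235,50,50,12,'g',im); crop('top',400,120,95,140,4.2,'feed',im)
E
```

```text
dock [0.58384346 0.23605548 0.06422504]
[[-0.11 -0.8 ]
 [ 0.14 -0.66]
 [ 0.08 -0.83]
 [ 0.01 -1.  ]
 [-1.21 -0.2 ]
 [ 1.03 -0.35]
 [-2.42  1.66]
 [ 0.99  1.66]
 [-0.74  2.08]
 [ 0.67  1.2 ]]
det only [0.58162417 0.2361626  0.06159505]
R 0.5765268431755617 0.3498204453122772
B 0.581404591050612 0.27397713594574546
Y 0.5862823389256624 0.1981338265792137
G 0.5911600868007127 0.12229051721268196
blue [ 0.6457 -0.0099  0.094 ]
yellow [ 0.6432 -0.1624  0.094 ]
red [ 0.5052 -0.1738  0.094 ]
green [ 0.4433 -0.0257  0.094 ]
blue [ 0.6459749  -0.01006838] [0.05405359 0.09005595 0.05463113 0.09142153] 0.045719248923897504
yellow [ 0.64491379 -0.16340305] [0.05570324 0.08734548 0.0553335  0.09061178] 0.08797862230602266
red [ 0.50658935 -0.17511729] [0.05554802 0.08539355 0.05750986 0.08736956] -0.20714748253698848
```

View pics/feed.png

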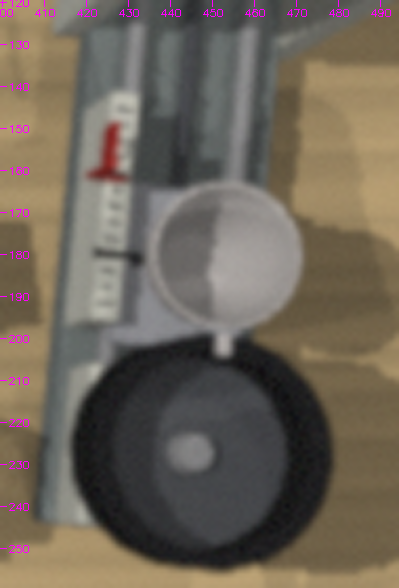

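```bash
python3 - <<'E'
from h import *
P=ray('top',[(451,227.7)],.129);print('wheel',P)
print('pointer',ray('top',[(423.5,179.5),(434,181.5)],.084),'flag',ray('top',[(421.5,160.5),(430,162)],.084))
print('bottle',ray('top',[(130,217)],0.02))
E
python3 -m jog '{"slide":[[0.213,0.432,-0.06],[0.213,0.432,-0.06],[0.213,0.432,-0.06],[0.213,0.432,-0.06],[0.213,0.432,-0.06],[0.213,0.432,-0.06],[0.213,0.432,-0.06],[0.213,0.432,-0.06],[0.213,0.432,-0.06],[0.213,0.432,-0.06],[0.213,0.432,-0.06],[0.213,0.432,-0.06]],"delta_rot":[[0,0,0.04],[0,0,0.04],[0,0,0],[0,0,0],[0,0,0],[0,0,0],[0,0,0],[0,0,0],[0,0,0],[0,0,0],[0,0,0],[0,0,0]]}' 50 60
```

```text
wheel [[ 0.5183395  -0.33369303  0.129     ]]
pointer [[ 0.64156983 -0.28830712  0.084     ]
 [ 0.6360948  -0.31446489  0.084     ]] flag [[ 0.69029228 -0.28496864  0.084     ]
 [ 0.68610833 -0.30623295  0.084     ]]
bottle [[0.55826275 0.48867319 0.02      ]]
clock: 1.3
position: [0.4443, -0.0227, 0.3325]
eef_rot: [3.141, -0.0, 0.397]
contact_force: [0.7, -1.3, 0.0]
opening: 0.0498
finger_force: 0.0
```

View pics/g.png

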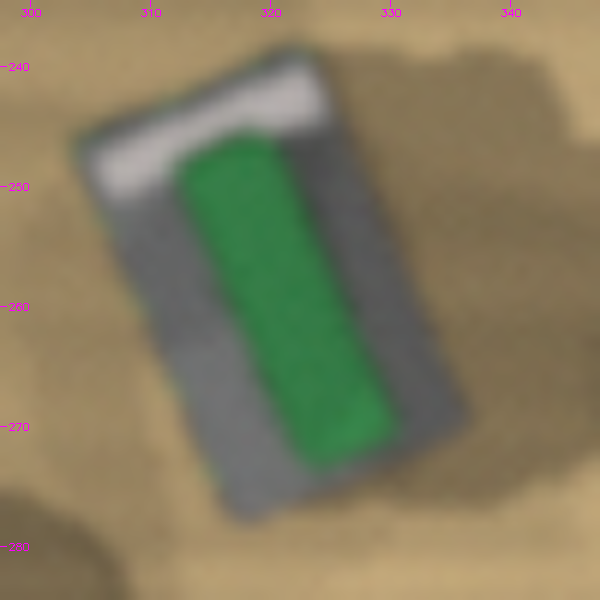

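```bash
python3 -m jog '{"slide":[[0,-0.03,-0.3],[0,0,-0.3],[0,0,-0.25],[0,0,-0.12],[0,0,0]],"delta_rot":[[0,0,-0.02],[0,0,0],[0,0,0],[0,0,0],[0,0,0]]}' 50 60
python3 -m jog '{"slide":[[0,0,0],[0,0,0],[0,0,0],[0,0,0],[0,0,0],[0,0,0]],"delta_rot":[[0,0,0],[0,0,0],[0,0,0],[0,0,0],[0,0,0],[0,0,0]]}' 0 70
```

```text
clock: 1.8
position: [0.4436, -0.0278, 0.2345]
eef_rot: [-3.14, 0.002, 0.381]
contact_force: [-0.9, -0.4, -0.6]
opening: 0.0502
finger_force: 0.0
clock: 2.4
position: [0.4443, -0.028, 0.2369]
eef_rot: [3.14, -0.002, 0.381]
contact_force: [-1.5, 0.3, 7.7]
opening: 0.0211
finger_force: 70.5
```

```bash
python3 -m jog '{"slide":[[0,0,0.15],[0,0,0.3],[0,0,0.25],[0.09,0.36,0],[0.09,0.36,0],[0.09,0.36,0],[0.08,0.356,0],[0,0,0],[0,0,-0.25],[0,0,-0.2],[0,0,0],[0,0,0]],"delta_rot":[[0,0,0],[0,0,0],[0,0,0],[0,0,-0.1],[0,0,-0.1],[0,0,-0.1],[0,0,-0.106],[0,0,0],[0,0,0],[0,0,0],[0,0,0],[0,0,0]]}'
python3 - <<'E'
from h import *
print(arm.read_state()['contact_force'],arm.read_state()['position'])
crop('top',200,160,110,100,7,'g_app')
E
```

```text
clock: 3.6
position: [0.4791, 0.1155, 0.2613]
eef_rot: [-3.142, -0.0, 0.062]
contact_force: [0.8, 0.3, -2.6]
opening: 0.021
finger_force: 69.9
[ 0.80633438  0.30268492 -2.59071794] [0.4790771  0.11550522 0.26134265]
```

View pics/g_app.png

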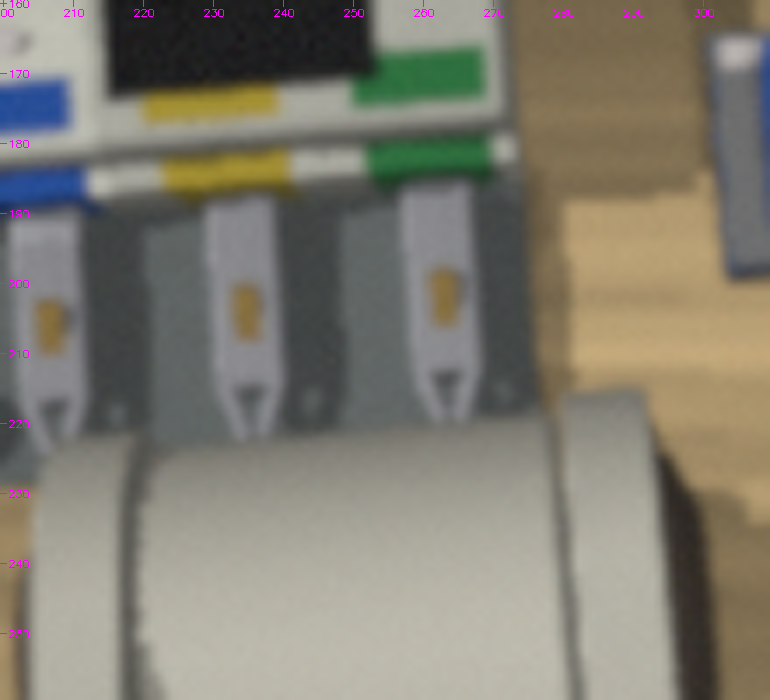

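```bash
python3 -m jog '{"slide":[[0,0,-0.09],[0,0,0]],"delta_rot":[[0,0,0],[0,0,0]]}'
python3 - <<'E'
from h import *
s=arm.read_state(); p=s['position'];print(p)
# predicted px in side view of held cassette corners & green rail
print(proj('side',[[p[0],p[1],.11]]),proj('side',[[.589,.1224,.034]]))
crop('side',215,205,130,120,6,'g_side')
E
```

```text
clock: 3.85
position: [0.4788, 0.1156, 0.2512]
eef_rot: [-3.141, 0.0, 0.062]
contact_force: [-0.2, -0.1, -3.6]
opening: 0.0211
finger_force: 70.2
[0.47883129 0.11560609 0.2512244 ]
[[310.05556563 226.61937977]] [[269.73542677 241.22955043]]
```

View pics/g_side.png

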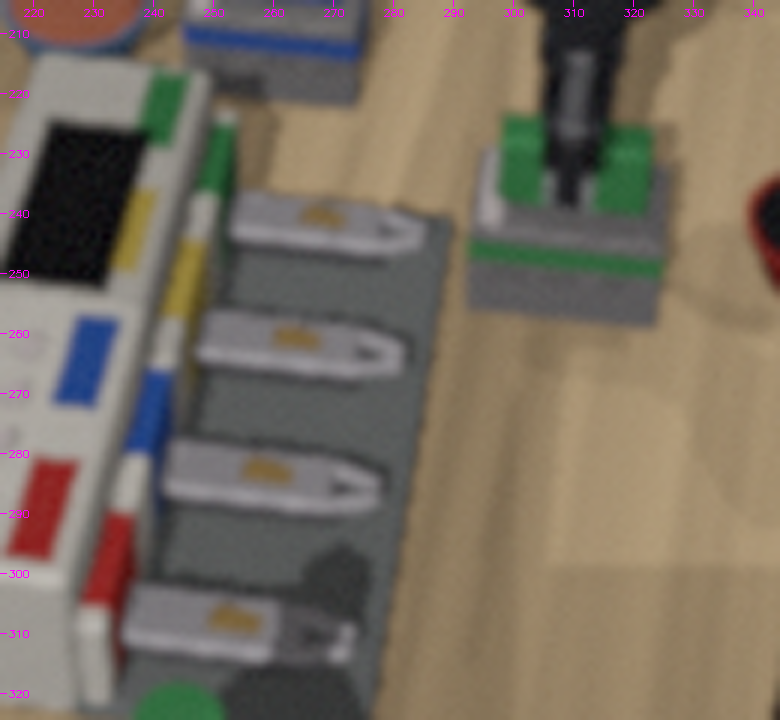

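Run:
```python
from h import *
yr=[.114,.038,-.038,-.114]
A=[('side',(.005,y,.0362),u) for y,u in zip(yr,[(253.8,307.7),(259.2,283),(264,261),(268.3,240.6)])]
B=[('top',(.005,y,.0362),u) for y,u in zip(yr,[(178.7,208.3),(206.5,206),(234.7,204),(263,202)])]
for o in(A,B,A+B):
    p,r=fitpose(o,[.58,.236,.06]); print(p.round(4),r.round(2).tolist())
p=arm.read_state()['position']
t=.062;c,s=np.cos(t),np.sin(t)
z=p[2]-.2369
L=np.array([[.045,.028,z],[-.045,.028,z],[.045,.028,z+.056],[-.045,.028,z+.056],[.035,.011,z+.096],[-.035,.011,z+.096]])
W=np.c_[p[0]+c*L[:,0]-s*L[:,1],p[1]+s*L[:,0]+c*L[:,1],L[:,2]]
print(proj('side',W).round(1))
```

```text
[0.5803 0.2362 0.0672] [[0.01, 0.15], [-0.04, 0.07], [-0.02, -0.24], [0.04, -0.03]]
[0.5816 0.2362 0.0616] [[-0.14, -0.09], [0.11, 0.12], [0.05, 0.03], [-0.02, -0.07]]
[0.581  0.2361 0.0648] [[-0.34, 0.08], [-0.3, 0.02], [-0.21, -0.28], [-0.08, -0.06], [-0.12, 0.3], [0.13, 0.42], [0.07, 0.24], [-0.01, 0.05]]
[[291.  255.8]
 [322.9 259.5]
 [291.7 242.2]
 [324.7 246. ]
 [296.7 227.9]
 [322.7 230.8]]
```

```bash
python3 -m jog '{"slide":[[0,0,0.01],[0.1,0.0065,0],[0.1,0.0065,0],[0.1,0.0065,0],[0.1,0.0065,0],[0,0,0]],"delta_rot":[[0,0,0.003],[0,0,0],[0,0,0],[0,0,0],[0,0,0],[0,0,0]]}'
```

```text
clock: 4.5
position: [0.5203, 0.1184, 0.2524]
eef_rot: [-3.141, -0.0, 0.064]
contact_force: [-0.5, -0.4, -3.6]
opening: 0.0211
finger_force: 70.1
```

```bash
python3 -m jog '{"slide":[[0.15,0.0097,0],[0.15,0.0097,0],[0.15,0.0097,0],[0.1,0.0065,0],[0,0,0]],"delta_rot":[[0,0,0],[0,0,0],[0,0,0],[0,0,0],[0,0,0]]}'
python3 -m jog '{"slide":[[0.05,0.003,0],[0.05,0.003,0],[0.03,0.002,0],[0,0,0]],"delta_rot":[[0,0,0],[0,0,0],[0,0,0],[0,0,0]]}'
```

```text
clock: 5.0
position: [0.5747, 0.1219, 0.2525]
eef_rot: [-3.141, -0.0, 0.064]
contact_force: [-0.2, -0.6, -1.5]
opening: 0.0212
finger_force: 70.3
clock: 5.4
position: [0.5872, 0.1227, 0.2527]
eef_rot: [-3.141, -0.0, 0.064]
contact_force: [0.2, 0.1, -2.1]
opening: 0.0209
finger_force: 70.5
```

```bash
for i in 1 2; do python3 -m jog '{"slide":[[0.02,0.001,0],[0,0,0]],"delta_rot":[[0,0,0],[0,0,0]]}'; done
```

```text
clock: 5.6
position: [0.589, 0.1228, 0.2527]
eef_rot: [-3.142, 0.0, 0.064]
contact_force: [-0.6, 0.3, -1.0]
opening: 0.0211
finger_force: 70.5
clock: 5.8
position: [0.5911, 0.1229, 0.2526]
eef_rot: [-3.141, -0.0, 0.064]
contact_force: [0.1, 0.2, -3.0]
opening: 0.0213
finger_force: 70.4
```

```bash
for i in 1 2; do python3 -m jog '{"slide":[[0.02,0.001,0],[0,0,0]],"delta_rot":[[0,0,0],[0,0,0]]}' | grep -E 'pos|force'; done
python3 - <<'E'
from h import *
crop('side',215,175,130,100,6,'g_side2')
E
```

```text
position: [0.5931, 0.123, 0.2526]
contact_force: [0.3, 0.5, -3.3]
finger_force: 70.4
position: [0.5952, 0.1231, 0.2527]
contact_force: [-0.1, -0.1, -4.1]
finger_force: 70.4
```

View pics/g_side2.png

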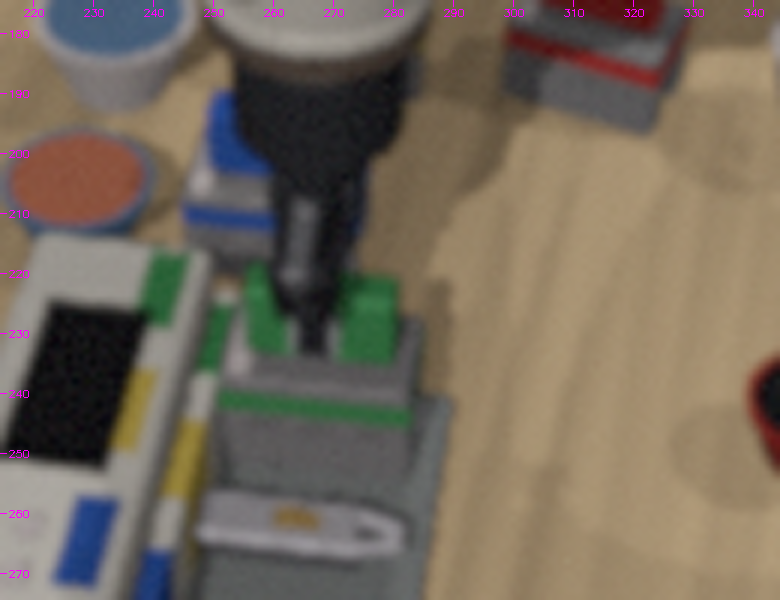

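Run:
```python
from h import *
t=.0645;c,s=np.cos(t),np.sin(t)
for X,Y,z in((.5883,.1224,.0155),(.5952,.1231,.0155)):
    L=np.array([[.045,.028,z],[-.045,.028,z],[.045,.028,z+.056],[-.045,.028,z+.056],[.035,.011,z+.096],[-.035,.011,z+.096],[0.045,.028,z+.028],[-.045,.028,z+.028]])
    W=np.c_[X+c*L[:,0]-s*L[:,1],Y+s*L[:,0]+c*L[:,1],L[:,2]]
    print(proj('side',W).round(1).tolist())
```

```text
[[252.8, 251.1], [284.2, 254.7], [252.2, 237.4], [284.7, 241.1], [256.6, 223.2], [282.2, 226.0], [252.5, 244.4], [284.4, 248.0]]
[[250.4, 250.9], [281.7, 254.5], [249.7, 237.2], [282.1, 240.9], [254.1, 222.9], [279.6, 225.8], [250.1, 244.2], [281.9, 247.8]]
```

```bash
for i in 1 2; do python3 -m jog '{"slide":[[0.015,0.001,0],[0,0,0]],"delta_rot":[[0,0,0],[0,0,0]]}' | grep -E 'pos|force'; done
```

```text
position: [0.5959, 0.1232, 0.2526]
contact_force: [-10.5, 0.2, 2.5]
finger_force: 70.9
position: [0.5966, 0.1233, 0.2526]
contact_force: [-23.6, -2.1, 10.4]
finger_force: 72.1
```

```bash
python3 -m jog '{"slide":[[-0.01,0,0],[0,0,0],[0,0,0],[0,0,0],[0,0,0]],"delta_rot":[[0,0,0],[0,0,0],[0,0,0],[0,0,0],[0,0,0]]}' 44
python3 -m jog '{"slide":[[0,0,0.2],[0,0,0.4],[0,0,0.3],[-0.3,-0.3,0],[-0.3,-0.35,0],[-0.3,-0.35,0],[0,-0.2,0]],"delta_rot":[[0,0,0],[0,0,0],[0,0,0],[0,0,0],[0,0,0],[0,0,0],[0,0,0]]}'
python3 - <<'E'
from h import *
im=vision.get_image('top');cv2.imwrite('/tmp/top1.png',im[:,:,::-1])
crop('top',150,140,260,145,3,'after_g',im)
t=.0645;c,s=np.cos(t),np.sin(t)
X,Y,z=.5945,.1228,.014
L=np.array([[.045,.028,z+.056],[.045,-.028,z+.056],[-.045,.028,z+.056],[-.045,-.028,z+.056]])
W=np.c_[X+c*L[:,0]-s*L[:,1],Y+s*L[:,0]+c*L[:,1],L[:,2]]
print(proj('top',W).round(1).tolist())
E
```

```text
clock: 7.15
position: [0.597, 0.1233, 0.2527]
eef_rot: [-3.141, -0.0, 0.064]
contact_force: [0.2, 0.1, 0.3]
opening: 0.0442
finger_force: 0.0
clock: 7.85
position: [0.5044, 0.0018, 0.3431]
eef_rot: [3.141, -0.0, 0.064]
contact_force: [1.1, 0.1, 0.1]
opening: 0.0438
finger_force: 0.0
[[250.1, 184.2], [271.6, 182.5], [252.6, 218.7], [274.2, 217.0]]
```

View pics/after_g.png

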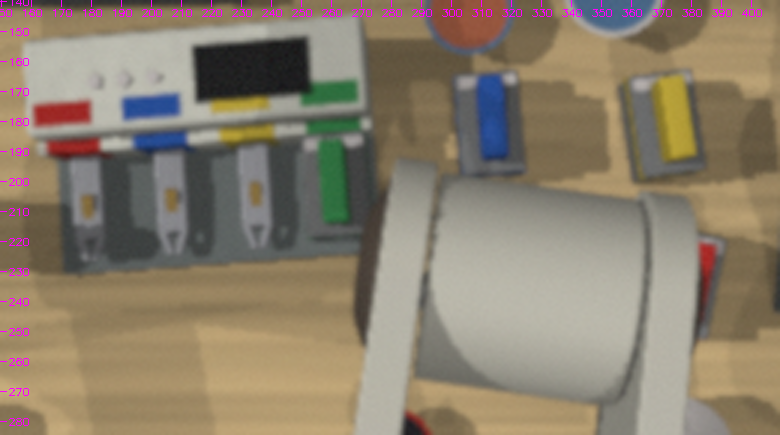

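```bash
python3 -m jog '{"slide":[[0.472,-0.04,0],[0.472,-0.04,0],[0.472,-0.04,0],[0,0,-0.3],[0,0,-0.3],[0,0,-0.3],[0,0,-0.14],[0,0,0]],"delta_rot":[[0,0,-0.01],[0,0,0],[0,0,0],[0,0,0],[0,0,0],[0,0,0],[0,0,0],[0,0,0]]}' 50 70
python3 -m jog '{"slide":[[0,0,0],[0,0,0],[0,0,0],[0,0,0],[0,0,0]],"delta_rot":[[0,0,0],[0,0,0],[0,0,0],[0,0,0],[0,0,0]]}' 0 70
```

```text
clock: 8.7
position: [0.6483, -0.0086, 0.2369]
eef_rot: [-3.141, 0.003, 0.057]
contact_force: [-0.7, 0.3, 0.8]
opening: 0.0502
finger_force: 0.0
clock: 9.2
position: [0.6489, -0.0088, 0.2404]
eef_rot: [3.141, -0.003, 0.056]
contact_force: [1.1, -0.7, 7.7]
opening: 0.0211
finger_force: 71.2
```

```bash
python3 -m jog '{"slide":[[0,0,0.2],[0,0,0.4],[-0.45,0,0],[-0.45,0,0],[-0.45,0.1,0],[-0.44,0.26,0],[0,0.4,0],[0,0.45,0],[0,0.45,0],[0,0.45,0],[0,0.4,0],[0,0.25,0]],"delta_rot":[[0,0,0.01],[0,0,0],[0,0,0],[0,0,0],[0,0,0],[0,0,0],[0,0,0],[0,0,0],[0,0,0],[0,0,0],[0,0,0],[0,0,0]]}'
python3 -m jog '{"slide":[[0,0,-0.2],[0,0,-0.22],[0,0,0],[0,0,0]],"delta_rot":[[0,0,0],[0,0,0],[0,0,0],[0,0,0]]}'
```

```text
clock: 10.4
position: [0.4699, 0.2693, 0.2992]
eef_rot: [-3.141, -0.001, 0.066]
contact_force: [0.8, -0.1, -3.3]
opening: 0.0206
finger_force: 69.7
clock: 10.8
position: [0.4706, 0.2667, 0.2574]
eef_rot: [-3.141, 0.0, 0.064]
contact_force: [0.7, -0.2, -2.2]
opening: 0.021
finger_force: 69.6
```

```bash
python3 -m jog '{"slide":[[0,0.005,-0.015],[0.1,0.0065,0],[0.1,0.0065,0],[0.1,0.0065,0],[0.1,0.0065,0],[0,0,0]],"delta_rot":[[0,0,0],[0,0,0],[0,0,0],[0,0,0],[0,0,0],[0,0,0]]}' | grep -E 'pos|force'
python3 -m jog '{"slide":[[0.15,0.0097,0],[0.15,0.0097,0],[0.15,0.0097,0],[0,0,0]],"delta_rot":[[0,0,0],[0,0,0],[0,0,0],[0,0,0]]}' | grep -E 'pos|force'
```

```text
position: [0.5119, 0.2697, 0.255]
contact_force: [-0.9, -0.3, -1.9]
finger_force: 69.7
position: [0.5566, 0.2727, 0.255]
contact_force: [0.2, -0.1, -1.7]
finger_force: 70.0
```

```bash
python3 -m jog '{"slide":[[0.1,0.0065,0],[0.1,0.0065,0],[0,0,0]],"delta_rot":[[0,0,0],[0,0,0],[0,0,0]]}' | grep -E 'pos|contact'
for i in 1 2 3; do python3 -m jog '{"slide":[[0.025,0.0015,0],[0,0,0]],"delta_rot":[[0,0,0],[0,0,0]]}' | grep -E 'pos|contact'; done
```

```text
position: [0.5764, 0.2741, 0.2552]
contact_force: [1.7, 0.4, -0.9]
position: [0.578, 0.2742, 0.2551]
contact_force: [1.3, 0.5, -1.7]
position: [0.5807, 0.2744, 0.2553]
contact_force: [0.3, 0.6, 0.1]
position: [0.5832, 0.2745, 0.255]
contact_force: [-0.5, -0.4, -2.5]
```

```bash
for i in 1 2 3; do python3 -m jog '{"slide":[[0.02,0.0013,0],[0,0,0]],"delta_rot":[[0,0,0],[0,0,0]]}' | grep -E 'pos|contact'; done
```

```text
position: [0.5852, 0.2746, 0.255]
contact_force: [0.7, 0.7, -3.3]
position: [0.5866, 0.2748, 0.2551]
contact_force: [-9.1, -0.7, 2.2]
position: [0.5875, 0.275, 0.2553]
contact_force: [-28.5, -5.0, 14.3]
```

```bash
python3 -m jog '{"slide":[[-0.02,0,0],[0,0,0],[0,0,0],[0,0,0],[0,0,0.2],[0,0,0.4],[0,-0.3,0.3],[0,-0.45,0],[0,-0.45,0],[0,-0.45,0],[0,-0.2,0]],"delta_rot":[[0,0,0],[0,0,0],[0,0,0],[0,0,0],[0,0,0],[0,0,0],[0,0,0],[0,0,0],[0,0,0],[0,0,0],[0,0,0]]}' 44
cat > blobs.py <<'E'
from h import *
HS=dict(red=((0,140,90),(6,255,255)),blue=((105,120,60),(125,255,255)),yellow=((22,130,100),(32,255,255)),green=((55,100,50),(80,255,255)))
def blobs(n='top'):
    im=vision.get_image(n); c=cv2.cvtColor(np.ascontiguousarray(im),cv2.COLOR_RGB2HSV)
    for k,(lo,hi) in HS.items():
        m,l,s,ce=cv2.connectedComponentsWithStats(cv2.inRange(c,lo,hi))
        for i in range(1,m):
            if s[i,4]>70 and 130<ce[i][0]<470 and 120<ce[i][1]<320:
                ys,xs=np.where(l==i); print(n,k,s[i,4],ce[i].round(1),cv2.minAreaRect(np.c_[xs,ys].astype(np.float32))[2].__round__(1),ray(n,ce[i],.094)[0,:2].round(4))
    return im
E
python3 - <<'E'
from blobs import *
im=blobs('top'); blobs('side')
E
```

```text
clock: 14.4
position: [0.5869, 0.0868, 0.3454]
eef_rot: [3.141, -0.0, 0.062]
contact_force: [0.4, 1.5, -0.9]
opening: 0.0439
finger_force: 0.0
top red 104 [170.4 177.4] 85.9 [0.6548 0.3553]
top red 73 [174.2 188.5] 85.2 [0.626  0.3454]
top red 283 [380.3 234.2] 11.3 [ 0.5043 -0.1734]
top blue 103 [199.8 175. ] 84.3 [0.6597 0.2797]
top blue 278 [201.6 205. ] 86.6 [0.5832 0.2749]
top yellow 298 [374.2 179.1] 80.5 [ 0.6429 -0.1619]
side red 241 [315.  171.3] 15.9 [ 0.5022 -0.154 ]
side red 93 [350.1 249. ] 14.0 [0.3654 0.1589]
side red 94 [221.6 289.4] 15.9 [0.6536 0.3542]
side blue 76 [228.9 264.8] 15.9 [0.6587 0.2781]
side blue 419 [258.8 269.6] 6.3 [0.5819 0.2772]
side blue 84 [257.9 287.2] 6.9 [0.5714 0.3298]
side green 318 [268.4 227.6] 6.3 [0.5916 0.1281]
```

```bash
python3 -m jog '{"slide":[[0.1,-0.42,0],[0.1,-0.42,0],[0.1,-0.42,0],[0.1,-0.42,0],[0.1,-0.42,0],[0.07,-0.4,0],[0,0,-0.25],[0,0,-0.3],[0,0,-0.3],[0,0,-0.2],[0,0,0]],"delta_rot":[[0,0,0.035],[0,0,0.035],[0,0,0],[0,0,0],[0,0,0],[0,0,0],[0,0,0],[0,0,0],[0,0,0],[0,0,0],[0,0,0]]}' 50 70
python3 -m jog '{"slide":[[0,0,0],[0,0,0],[0,0,0],[0,0,0],[0,0,0]],"delta_rot":[[0,0,0],[0,0,0],[0,0,0],[0,0,0],[0,0,0]]}' 0 70
```

```text
clock: 15.6
position: [0.6438, -0.1591, 0.237]
eef_rot: [-3.139, 0.004, 0.12]
contact_force: [0.1, 0.9, -0.6]
opening: 0.0499
finger_force: 0.0
clock: 16.1
position: [0.6443, -0.1601, 0.2413]
eef_rot: [3.141, -0.002, 0.119]
contact_force: [1.5, -0.5, 6.3]
opening: 0.0211
finger_force: 72.1
```

```bash
python3 -m jog '{"slide":[[0,0,0.2],[0,0,0.4],[-0.34,0.32,0],[-0.34,0.32,0],[-0.34,0.32,0],[-0.34,0.32,0],[-0.34,0.32,0],[0,0.42,0],[0,0.45,0],[0,0.45,0],[0,0.35,0],[0,0.24,0]],"delta_rot":[[0,0,0],[0,0,0],[0,0,-0.035],[0,0,-0.035],[0,0,0],[0,0,0],[0,0,0],[0,0,0],[0,0,0],[0,0,0],[0,0,0],[0,0,0]]}'
python3 -m jog '{"slide":[[0,0,-0.2],[0,0,-0.22],[0,0,0],[0,0,0]],"delta_rot":[[0,0,0],[0,0,0],[0,0,0],[0,0,0]]}'
```

```text
clock: 17.3
position: [0.4734, 0.1931, 0.3002]
eef_rot: [-3.141, 0.0, 0.066]
contact_force: [0.1, -1.3, -3.5]
opening: 0.0205
finger_force: 70.6
clock: 17.7
position: [0.474, 0.1908, 0.2586]
eef_rot: [-3.142, 0.001, 0.064]
contact_force: [-0.1, -0.1, -2.5]
opening: 0.0206
finger_force: 70.5
```

```bash
python3 -m jog '{"slide":[[0,0.005,-0.017],[0.1,0.0065,0],[0.1,0.0065,0],[0.1,0.0065,0],[0.1,0.0065,0],[0,0,0]],"delta_rot":[[0,0,0],[0,0,0],[0,0,0],[0,0,0],[0,0,0],[0,0,0]]}' | grep -E 'pos|force|open'
python3 -m jog '{"slide":[[0.15,0.0097,0],[0.15,0.0097,0],[0.15,0.0097,0],[0,0,0]],"delta_rot":[[0,0,0],[0,0,0],[0,0,0],[0,0,0]]}' | grep -E 'pos|force|open'
```

```text
position: [0.5153, 0.1939, 0.2563]
contact_force: [-0.9, 0.6, -3.1]
opening: 0.0206
finger_force: 70.7
position: [0.5601, 0.1969, 0.2564]
contact_force: [0.4, -0.9, -1.6]
opening: 0.0206
finger_force: 71.0
```

```bash
python3 -m jog '{"slide":[[0.1,0.0065,0],[0.12,0.008,0],[0,0,0]],"delta_rot":[[0,0,0],[0,0,0],[0,0,0]]}' | grep -E 'pos|contact'
for i in 1 2 3; do python3 -m jog '{"slide":[[0.025,0.0015,0],[0,0,0]],"delta_rot":[[0,0,0],[0,0,0]]}' | grep -E 'pos|contact'; done
```

```text
position: [0.5822, 0.1984, 0.2566]
contact_force: [1.6, 1.2, -1.2]
position: [0.5837, 0.1985, 0.2565]
contact_force: [2.3, -0.6, -1.2]
position: [0.586, 0.1987, 0.2564]
contact_force: [0.7, 0.7, -3.7]
position: [0.5887, 0.1988, 0.2564]
contact_force: [-0.1, -0.4, -3.8]
```

```bash
for i in 1 2; do python3 -m jog '{"slide":[[0.02,0.0013,0],[0,0,0]],"delta_rot":[[0,0,0],[0,0,0]]}' | grep -E 'pos|contact'; done
```

```text
position: [0.59, 0.1989, 0.2565]
contact_force: [-10.5, -1.1, 3.6]
position: [0.5909, 0.1991, 0.2566]
contact_force: [-28.5, -3.7, 16.6]
```

```bash
python3 -m jog '{"slide":[[-0.02,0,0],[0,0,0],[0,0,0],[0,0,0],[0,0,0.2],[0,0,0.4],[-0.1,-0.3,0.3],[-0.2,-0.4,0],[-0.2,-0.4,0],[-0.2,-0.3,0],[0,0,0]],"delta_rot":[[0,0,0],[0,0,0],[0,0,0],[0,0,0],[0,0,0],[0,0,0],[0,0,-0.08],[0,0,-0.08],[0,0,-0.08],[0,0,-0.1],[0,0,0]]}' 44
python3 - <<'E'
from blobs import *
im=blobs('top'); blobs('side')
E
```

```text
clock: 21.1
position: [0.519, 0.0564, 0.3469]
eef_rot: [3.141, -0.001, -0.208]
contact_force: [0.5, 1.3, 0.1]
opening: 0.044
finger_force: 0.0
top red 106 [170.5 177.3] 90.0 [0.6549 0.355 ]
top red 79 [174.1 188.8] 85.6 [0.6254 0.3455]
top red 211 [381.5 234.1] 11.3 [ 0.5046 -0.1762]
top red 99 [282.6 289.6] 90.0 [0.3695 0.0719]
top blue 104 [199.8 175.1] 84.3 [0.6596 0.2797]
top blue 281 [201.6 204.8] 86.2 [0.5836 0.2749]
top yellow 78 [232.2 184. ] 84.3 [0.6356 0.1969]
top yellow 173 [230.  201.7] 90.0 [0.5904 0.2026]
top green 93 [259.5 170.5] 85.6 [0.6692 0.1273]
side red 85 [350.1 249. ] 14.0 [0.3652 0.159 ]
side red 93 [221.6 289.5] 15.9 [0.6537 0.3544]
side red 72 [233.  298.1] 16.7 [0.6203 0.3722]
side blue 75 [228.9 264.8] 15.9 [0.6588 0.2781]
side blue 431 [258.9 269.4] 7.1 [0.5819 0.2765]
side blue 83 [257.8 287.2] 6.9 [0.5716 0.3298]
side yellow 380 [265.8 247.5] 6.3 [0.5817 0.2015]
side green 318 [268.4 227.7] 6.0 [0.5914 0.1284]
```

```bash
python3 -m jog '{"slide":[[-0.03,-0.43,0],[-0.03,-0.43,0],[-0.03,-0.43,0],[-0.03,-0.43,0],[-0.02,-0.38,0],[0,-0.21,-0.1],[0,0,-0.25],[0,0,-0.3],[0,0,-0.25],[0,0,-0.16],[0,0,0]],"delta_rot":[[0,0,0],[0,0,0],[0,0,0],[0,0,0],[0,0,0],[0,0,0],[0,0,0],[0,0,0],[0,0,0],[0,0,0],[0,0,0]]}' 50 70
python3 -m jog '{"slide":[[0,0,0],[0,0,0],[0,0,0],[0,0,0],[0,0,0]],"delta_rot":[[0,0,0],[0,0,0],[0,0,0],[0,0,0],[0,0,0]]}' 0 70
```

```text
clock: 22.3
position: [0.5068, -0.1712, 0.2382]
eef_rot: [-3.14, 0.004, -0.201]
contact_force: [-0.8, -0.1, -0.0]
opening: 0.0503
finger_force: 0.0
clock: 22.8
position: [0.5066, -0.1719, 0.2411]
eef_rot: [-3.142, -0.001, -0.203]
contact_force: [-0.7, 0.2, 4.2]
opening: 0.0212
finger_force: 72.1
```

```bash
python3 -m jog '{"slide":[[0,0,0.2],[0,0,0.4],[-0.07,0.43,0],[-0.07,0.43,0],[-0.07,0.43,0],[-0.07,0.43,0],[-0.07,0.43,0],[-0.07,0.43,0],[0,0.43,0],[0,0.43,0],[0,0.43,0],[0,0.43,0]],"delta_rot":[[0,0,0],[0,0,0],[0,0,0.08],[0,0,0.08],[0,0,0.08],[0,0,0.1],[0,0,0],[0,0,0],[0,0,0],[0,0,0],[0,0,0],[0,0,0]]}'
python3 -m jog '{"slide":[[0,0.43,0],[0,0.3,0],[0,0.12,-0.1],[0,0,-0.2],[0,0,-0.14],[0,0,0],[0,0,0]],"delta_rot":[[0,0,0],[0,0,0],[0,0,0],[0,0,0],[0,0,0],[0,0,0],[0,0,0]]}'
```

```text
clock: 24.0
position: [0.464, 0.2599, 0.3005]
eef_rot: [-3.141, -0.0, 0.065]
contact_force: [1.0, -0.4, -3.2]
opening: 0.0212
finger_force: 71.1
clock: 24.7
position: [0.4647, 0.3426, 0.2566]
eef_rot: [3.141, 0.0, 0.064]
contact_force: [0.4, -0.0, -2.9]
opening: 0.0209
finger_force: 70.9
```

```bash
python3 -m jog '{"slide":[[0,0.005,0],[0.1,0.0065,0],[0.1,0.0065,0],[0.1,0.0065,0],[0.1,0.0065,0],[0,0,0]],"delta_rot":[[0,0,0],[0,0,0],[0,0,0],[0,0,0],[0,0,0],[0,0,0]]}' | grep -E 'pos|force|open'
python3 -m jog '{"slide":[[0.15,0.0097,0],[0.15,0.0097,0],[0.15,0.0097,0],[0.1,0.0065,0],[0,0,0]],"delta_rot":[[0,0,0],[0,0,0],[0,0,0],[0,0,0],[0,0,0]]}' | grep -E 'pos|force|open'
```

```text
position: [0.5059, 0.346, 0.2562]
contact_force: [-0.5, 1.2, -3.7]
opening: 0.0208
finger_force: 71.1
position: [0.5603, 0.3497, 0.2563]
contact_force: [0.2, -0.1, -2.4]
opening: 0.0208
finger_force: 71.4
```

```bash
python3 -m jog '{"slide":[[0.06,0.004,0],[0.06,0.004,0],[0,0,0]],"delta_rot":[[0,0,0],[0,0,0],[0,0,0]]}' | grep -E 'pos|contact'
for i in 1 2 3 ; do python3 -m jog '{"slide":[[0.025,0.0015,0],[0,0,0]],"delta_rot":[[0,0,0],[0,0,0]]}' | grep -E 'pos|contact'; done
```

```text
position: [0.5719, 0.3505, 0.2565]
contact_force: [1.0, 0.5, -2.1]
position: [0.5741, 0.3507, 0.2565]
contact_force: [1.4, 1.1, -2.1]
position: [0.5766, 0.3508, 0.2564]
contact_force: [-0.4, 0.0, -3.9]
position: [0.5792, 0.351, 0.2563]
contact_force: [0.0, -0.3, -3.9]
```

```bash
for i in 1 2; do python3 -m jog '{"slide":[[0.02,0.0013,0],[0,0,0]],"delta_rot":[[0,0,0],[0,0,0]]}' | grep -E 'pos|contact'; done
```

```text
position: [0.5806, 0.3511, 0.2565]
contact_force: [-9.8, -2.4, 2.3]
position: [0.5814, 0.3513, 0.2567]
contact_force: [-26.5, -6.3, 13.0]
```

```bash
python3 -m jog '{"slide":[[-0.02,0,0],[0,0,0],[0,0,0],[0,0,0],[0,0,0.2],[0,0,0.4],[-0.2,-0.3,0.3],[-0.3,-0.35,0],[-0.3,-0.35,0],[-0.3,-0.35,0],[-0.3,-0.35,0],[-0.2,-0.4,0]],"delta_rot":[[0,0,0],[0,0,0],[0,0,0],[0,0,0],[0,0,0],[0,0,0],[0,0,0],[0,0,0],[0,0,0],[0,0,0],[0,0,0],[0,0,0]]}' 44
python3 -m jog '{"slide":[[0,-0.4,0],[0,-0.2,0],[0,0,0]],"delta_rot":[[0,0,0],[0,0,0],[0,0,0]]}'
python3 - <<'E'
from h import *
a=vision.get_image('top');b=vision.get_image('side')
crop('top',155,140,130,95,6,'t',a);crop('top',400,120,95,140,6,'f',a);crop('side',235,110,120,70,7,'sw',b);crop('side',220,200,90,125,4.5,'sd',b)
i=[cv2.imread(f'pics/{k}.png') for k in('t','sd')]
h=570;j=np.hstack([i[0][:,:],cv2.resize(i[1],(int(i[1].shape[1]*h/i[1].shape[0]),h))]);cv2.imwrite('pics/both.png',cv2.resize(j,(800,int(570*800/j.shape[1]))))
i=[cv2.imread(f'pics/{k}.png') for k in('f','sw')]
j=np.zeros((600,800,3),np.uint8);x=cv2.resize(i[0],(407,600));j[:,:407]=x;y=cv2.resize(i[1][:, :],(393,int(490*393/840)));cv2.imwrite('pics/feed2.png',cv2.resize(i[0],(407,600)));cv2.imwrite('pics/sw.png',cv2.resize(i[1],(800,467)))
E
```

```text
clock: 28.3
position: [0.4192, 0.1404, 0.3465]
eef_rot: [-3.141, -0.001, 0.065]
contact_force: [-0.1, -1.1, 0.6]
opening: 0.0437
finger_force: 0.0
clock: 28.6
position: [0.4209, 0.0792, 0.3469]
eef_rot: [3.141, -0.001, 0.062]
contact_force: [0.1, -0.7, 0.1]
opening: 0.0441
finger_force: 0.0
```

View pics/both.png

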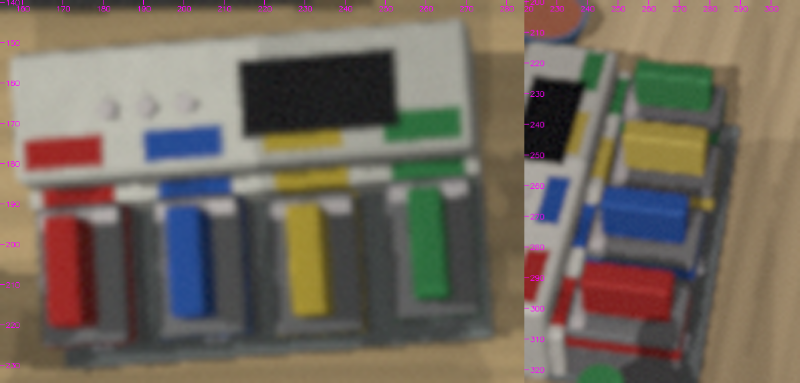

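View pics/sw.png

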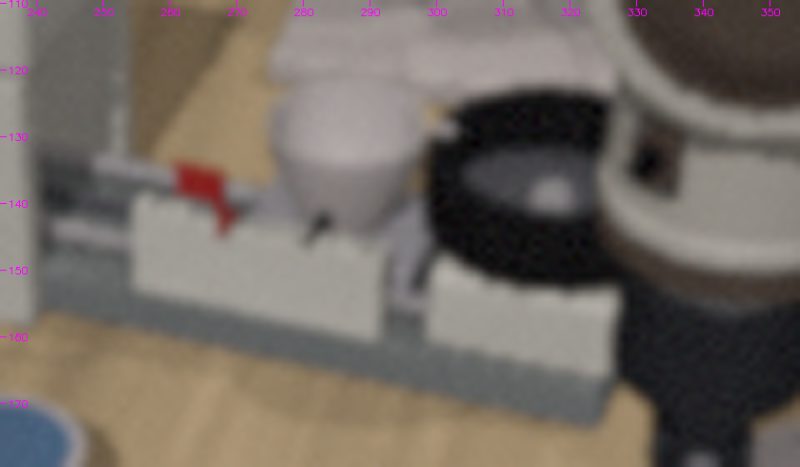

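Run:
```python
from h import *
a=ray('top',[(410,243),(419,126)],.03);d=a[1]-a[0];print('edge yaw',np.arctan2(d[1],d[0]))
a=ray('top',[(423,196),(428,142)],.083);d=a[1]-a[0];print('scale yaw',np.arctan2(d[1],d[0]))
a=ray('side',[(295.5,155.5-4),(255,139)],.083);d=a[1]-a[0];print('scale side',a,np.arctan2(d[1],d[0]))
print('top ptr,flag',ray('top',[(422.5,179),(421.5,161)],.084))
print('side ptr,flag',ray('side',[(300.7,145.3),(288.2,143.5)],.084))
# wheel fit: top rim outer ellipse
im=vision.get_image('top')
g=cv2.cvtColor(im,cv2.COLOR_RGB2GRAY);m=(g<45).astype(np.uint8);m[:, :405]=0;m[:,490:]=0;m[:190]=0;m[265:]=0
k,l,s,ce=cv2.connectedComponentsWithStats(m);i=1+np.argmax(s[1:,4]);print(s[i],ce[i])
for r in range(200,258,6):
    xs=np.where(l[r]==i)[0]; print(r,xs.min() if len(xs) else None,xs.max() if len(xs) else None,end='; ')
t=np.linspace(0,2*np.pi,8,endpoint=False)
P=proj('top',np.c_[.5183+.068*np.cos(t),-.3337+.068*np.sin(t),0*t+.129]);print(P.round(1).tolist())
np.save('/tmp/im.npy',im)
cv2.imwrite('pics/feed3.png',0*im[:1,:1])
o=cv2.resize(im[120:265,400:495,::-1],None,fx=8,fy=8,interpolation=cv2.INTER_CUBIC)
for z,rr,col in((.129,.068,(0,255,255)),(.129,.056,(0,255,0))):
    t=np.linspace(0,2*np.pi,90);q=(proj('top',np.c_[.5183+rr*np.cos(t),-.3337+rr*np.sin(t),0*t+z])-[400,120]+.5)*8
    cv2.polylines(o,[q.astype(np.int32)],True,col,1)
cv2.imwrite('pics/feed3.png',o[560:1160])
```

```text
edge yaw -0.10892237026997773
scale yaw -0.125703744504992
scale side [[ 0.58506397 -0.26582515  0.083     ]
 [ 0.74035462 -0.31020689  0.083     ]] -0.2783769519542276
top ptr,flag [[ 0.64288192 -0.28584051  0.084     ]
 [ 0.68900799 -0.28492419  0.084     ]]
side ptr,flag [[ 0.57365573 -0.30628104  0.084     ]
 [ 0.61869609 -0.30741515  0.084     ]]
[ 418  200   60   55 1165] [448.18798283 227.76223176]
200 448 449; 206 428 467; 212 423 472; 218 419 475; 224 418 477; 230 418 477; 236 419 476; 242 423 473; 248 428 468; 254 449 454; [[449.9, 199.4], [430.0, 207.9], [422.4, 228.0], [431.5, 248.1], [452.1, 256.3], [472.2, 247.7], [479.8, 227.4], [470.5, 207.4]]
```

View pics/feed3.png

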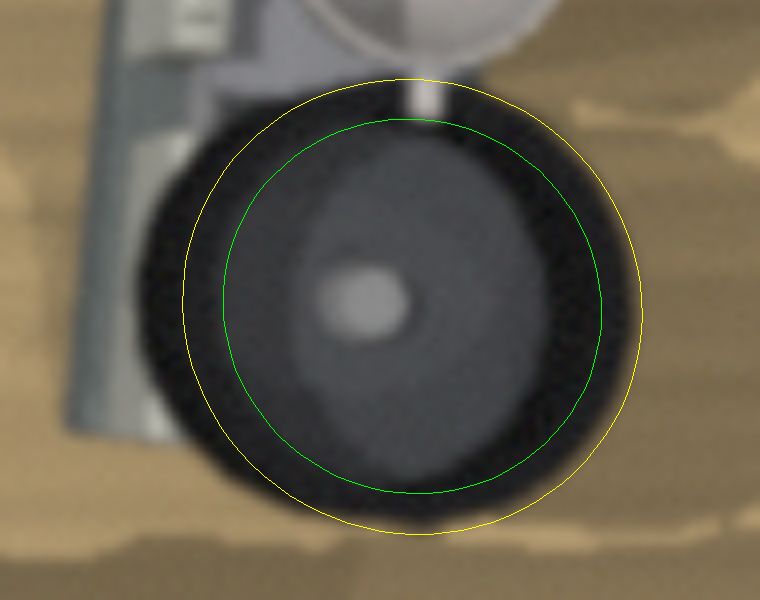

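Run:
```python
from h import *
print('side ptr,flag',ray('side',[(280.8,145.6),(267.9,144.4)],.084))
a=ray('side',[(240+(385-38)/6.65,140+(265-203)/6.65),(240+(135-38)/6.65,140+(197-203)/6.65)],.08);d=a[1]-a[0];print('scale side',a,np.arctan2(d[1],d[0]))
print('hub',[ray('top',[(445.9,227.3)],z)[0].round(4) for z in(.10,.105,.11)])
# side rim: top edge ellipse: draw check numerically
t=np.linspace(0,2*np.pi,360)
P=proj('side',np.c_[.5205+.068*np.cos(t),-.332+.068*np.sin(t),0*t+.129]);print('side rim x',P[:,0].min(),P[:,0].max(),'y',P[:,1].min(),P[:,1].max(), 'observed left ~',240+(428-38)/6.65,'top',140+(90-203)/6.65)
```

```text
side ptr,flag [[ 0.6415484  -0.28843293  0.084     ]
 [ 0.68731206 -0.28545859  0.084     ]]
scale side [[ 0.59933133 -0.28067698  0.08      ]
 [ 0.74285795 -0.31376514  0.08      ]] -0.22657809131099396
hub [array([ 0.5198, -0.3333,  0.1   ]), array([ 0.5197, -0.3313,  0.105 ]), array([ 0.5196, -0.3293,  0.11  ])]
side rim x 298.11007200884825 337.29208842648575 y 122.15047153580818 143.15878587586127 observed left ~ 298.6466165413534 top 123.00751879699249
```

```bash
R='' ; python3 -m jog '{"slide":[[0.048,-0.196,0],[0.048,-0.196,0],[0.048,-0.196,0],[0.048,-0.196,0],[0.048,-0.196,0],[0.048,-0.196,0],[0.048,-0.196,0],[0.048,-0.196,0],[0.048,-0.196,0],[0.048,-0.196,0],[0.048,-0.196,0],[0.048,-0.196,0]],"delta_rot":[[0,0,0.177],[0,0,0.177],[0,0,0.177],[0,0,0.177],[0,0,0.177],[0,0,0.177],[0,0,0.177],[0,0,0.177],[0,0,0.177],[0,0,0.177],[0,0,0.177],[0,0,0.177]]}' 44 70
python3 -m jog '{"slide":[[0.048,-0.196,0],[0.048,-0.196,0],[0.048,-0.196,0],[0.048,-0.196,0],[0.048,-0.196,0],[0.048,-0.196,0],[0.048,-0.196,0],[0.048,-0.196,0],[0.048,-0.196,0],[0.048,-0.196,0],[0.048,-0.196,0],[0,0,0]],"delta_rot":[[0,0,0.177],[0,0,0.177],[0,0,0.177],[0,0,0.177],[0,0,0.177],[0,0,0.177],[0,0,0.177],[0,0,0.177],[0,0,0.177],[0,0,0.177],[0,0,0.177],[0,0,0]]}'
python3 - <<'E'
import numpy as np
ph=np.radians(-75-7.5*np.arange(29)); P=.62*np.c_[np.cos(ph),np.sin(ph)]
print('start rel mm',P[0]*100); print(np.diff(P,axis=0).round(3).tolist())
E
```

```text
clock: 29.95
position: [0.4794, -0.1539, 0.3463]
eef_rot: [-3.141, -0.0, 1.74]
contact_force: [-0.1, -0.6, -0.4]
opening: 0.044
finger_force: 0.0
clock: 31.15
position: [0.5325, -0.3705, 0.3455]
eef_rot: [3.141, -0.001, -3.017]
contact_force: [0.3, -1.1, -0.0]
opening: 0.044
finger_force: 0.0
start rel mm [ 16.0467808  -59.88740123]
[[-0.08, -0.016], [-0.081, -0.005], [-0.081, 0.005], [-0.08, 0.016], [-0.077, 0.026], [-0.073, 0.036], [-0.067, 0.045], [-0.061, 0.053], [-0.053, 0.061], [-0.045, 0.067], [-0.036, 0.073], [-0.026, 0.077], [-0.016, 0.08], [-0.005, 0.081], [0.005, 0.081], [0.016, 0.08], [0.026, 0.077], [0.036, 0.073], [0.045, 0.067], [0.053, 0.061], [0.061, 0.053], [0.067, 0.045], [0.073, 0.036], [0.077, 0.026], [0.08, 0.016], [0.081, 0.005], [0.081, -0.005], [0.08, -0.016]]
```

```bash
python3 -m jog '{"slide":[[0.035,-0.219,0],[0,0,0],[0,0,-0.25],[0,0,-0.2],[0,0,-0.15],[0,0,-0.1],[0,0,0]],"delta_rot":[[0,0,0.174],[0,0,0],[0,0,0],[0,0,0],[0,0,0],[0,0,0],[0,0,0]]}' 44
python3 -m jog '{"slide":[[0,0,0],[0,0,0],[0,0,0],[0,0,0],[0,0,0]],"delta_rot":[[0,0,0],[0,0,0],[0,0,0],[0,0,0],[0,0,0]]}' 0 60
```

```text
clock: 31.85
position: [0.535, -0.3908, 0.2753]
eef_rot: [3.14, -0.001, -2.886]
contact_force: [-0.1, -0.0, -0.4]
opening: 0.0441
finger_force: 0.0
clock: 32.35
position: [0.5351, -0.3927, 0.278]
eef_rot: [-3.137, 0.001, -2.886]
contact_force: [4.1, -13.6, -2.5]
opening: 0.0119
finger_force: 58.5
```

```bash
python3 -m jog '{"slide":[[0.003,-0.012,0],[-0.08,-0.016,0],[-0.081,-0.005,0],[-0.081,0.005,0],[-0.08,0.016,0],[0,0,0]],"delta_rot":[[0,0,0],[0,0,-0.1667],[0,0,-0.1667],[0,0,-0.1667],[0,0,-0.1667],[0,0,0]]}'
python3 -m jog '{"slide":[[-0.077,0.026,0],[-0.073,0.036,0],[-0.067,0.045,0],[-0.061,0.053,0],[0,0,0]],"delta_rot":[[0,0,-0.1667],[0,0,-0.1667],[0,0,-0.1667],[0,0,-0.1667],[0,0,0]]}'
```

```text
clock: 32.95
position: [0.5025, -0.3929, 0.2779]
eef_rot: [-3.14, 0.002, 2.869]
contact_force: [-0.0, -1.4, 6.0]
opening: 0.012
finger_force: 58.7
clock: 33.45
position: [0.4751, -0.3764, 0.2779]
eef_rot: [3.142, 0.002, 2.348]
contact_force: [0.0, -1.0, 6.5]
opening: 0.0118
finger_force: 58.8
```

```bash
python3 -m jog '{"slide":[[-0.053,0.061,0],[-0.045,0.067,0],[-0.036,0.073,0],[-0.026,0.077,0],[-0.016,0.08,0],[-0.005,0.081,0],[0.005,0.081,0],[0.016,0.08,0],[0,0,0]],"delta_rot":[[0,0,-0.1667],[0,0,-0.1667],[0,0,-0.1667],[0,0,-0.1667],[0,0,-0.1667],[0,0,-0.1667],[0,0,-0.1667],[0,0,-0.1667],[0,0,0]]}'
python3 -m jog '{"slide":[[0.026,0.077,0],[0.036,0.073,0],[0.045,0.067,0],[0.053,0.061,0],[0.061,0.053,0],[0.067,0.045,0],[0.073,0.036,0],[0.077,0.026,0],[0.08,0.016,0],[0.081,0.005,0],[0.081,-0.005,0],[0,0,0]],"delta_rot":[[0,0,-0.1667],[0,0,-0.1667],[0,0,-0.1667],[0,0,-0.1667],[0,0,-0.1667],[0,0,-0.1667],[0,0,-0.1667],[0,0,-0.1667],[0,0,-0.1667],[0,0,-0.1667],[0,0,-0.1667],[0,0,0]]}'
```

```text
clock: 34.35
position: [0.46, -0.3162, 0.2779]
eef_rot: [3.139, 0.001, 1.301]
contact_force: [2.3, -2.3, 6.1]
opening: 0.012
finger_force: 58.9
clock: 35.55
position: [0.5283, -0.2719, 0.2779]
eef_rot: [3.14, -0.003, -0.139]
contact_force: [2.6, -5.2, 9.5]
opening: 0.012
finger_force: 59.4
```

```bash
python3 -m jog '{"slide":[[0,0,0],[0,0,0],[0,0,0],[0,0,0],[0,0,0.25],[0,0,0.35],[0,0,0.1],[0,-0.04,0],[0,-0.04,0],[0,-0.04,0],[0,-0.04,0],[0,-0.04,0]],"delta_rot":[[0,0,0],[0,0,0],[0,0,0],[0,0,0],[0,0,0],[0,0,0],[0,0,0],[0,0,0.1732],[0,0,0.1732],[0,0,0.1732],[0,0,0.1732],[0,0,0.1732]]}' 44
python3 -m jog '{"slide":[[0,-0.05,0],[0,-0.05,0],[0,-0.05,0],[0,-0.05,0],[0,-0.05,0],[0,-0.05,0],[0,-0.05,0],[0,-0.05,0],[0,-0.05,0],[0,-0.05,0],[0,-0.05,0],[0,-0.05,0]],"delta_rot":[[0,0,0.1732],[0,0,0.1732],[0,0,0.1732],[0,0,0.1732],[0,0,0.1732],[0,0,0.1732],[0,0,0.1732],[0,0,0.1732],[0,0,0.1732],[0,0,0.1732],[0,0,0.1732],[0,0,0.1732]]}'
python3 -m jog '{"slide":[[0.01,-0.05,0],[0.01,-0.05,0],[0.01,-0.05,0],[0.01,-0.05,0],[0.01,-0.05,0],[0.01,-0.05,0],[0.01,-0.05,0],[0.01,-0.05,0],[0,-0.014,0],[0,0,0],[0,0,0]],"delta_rot":[[0,0,0.1732],[0,0,0.1732],[0,0,0.1732],[0,0,0.1732],[0,0,0.1732],[0,0,0.1732],[0,0,0.1732],[0,0,0.1732],[0,0,0.1732],[0,0,0],[0,0,0]]}'
```

```text
clock: 36.75
position: [0.5271, -0.2914, 0.3462]
eef_rot: [-3.141, 0.0, 0.55]
contact_force: [0.7, -0.5, -0.2]
opening: 0.0442
finger_force: 0.0
clock: 37.95
position: [0.5272, -0.3514, 0.3461]
eef_rot: [-3.141, -0.0, 2.182]
contact_force: [-0.7, -0.4, -0.3]
opening: 0.0441
finger_force: 0.0
clock: 39.05
position: [0.5352, -0.3926, 0.3462]
eef_rot: [3.141, -0.0, -2.887]
contact_force: [-0.0, -1.2, -0.6]
opening: 0.0439
finger_force: 0.0
```

```bash
python3 -m jog '{"slide":[[0.005,-0.007,-0.25],[0,0,-0.2],[0,0,-0.15],[0,0,-0.1],[0,0,0]],"delta_rot":[[0,0,0],[0,0,0],[0,0,0],[0,0,0],[0,0,0]]}' 44 | grep -E 'pos|contact'
python3 -m jog '{"slide":[[0,0,0],[0,0,0],[0,0,0],[0,0,0],[0,0,0]],"delta_rot":[[0,0,0],[0,0,0],[0,0,0],[0,0,0],[0,0,0]]}' 0 60
python3 -m jog '{"slide":[[-0.08,-0.016,0],[-0.081,-0.005,0],[-0.081,0.005,0],[-0.08,0.016,0],[-0.077,0.026,0],[-0.073,0.036,0],[-0.067,0.045,0],[-0.061,0.053,0],[-0.053,0.061,0],[-0.045,0.067,0],[-0.036,0.073,0],[-0.026,0.077,0]],"delta_rot":[[0,0,-0.1667],[0,0,-0.1667],[0,0,-0.1667],[0,0,-0.1667],[0,0,-0.1667],[0,0,-0.1667],[0,0,-0.1667],[0,0,-0.1667],[0,0,-0.1667],[0,0,-0.1667],[0,0,-0.1667],[0,0,-0.1667]]}'
```

```text
position: [0.5356, -0.3932, 0.2753]
contact_force: [0.2, 0.3, 1.3]
clock: 40.05
position: [0.5357, -0.3934, 0.2777]
eef_rot: [-3.14, 0.0, -2.883]
contact_force: [-3.4, 1.7, 6.3]
opening: 0.0118
finger_force: 57.8
clock: 41.25
position: [0.4597, -0.3492, 0.2777]
eef_rot: [3.14, 0.001, 1.824]
contact_force: [3.2, 3.5, 5.8]
opening: 0.0114
finger_force: 58.3
```

```bash
python3 -m jog '{"slide":[[-0.016,0.08,0],[-0.005,0.081,0],[0.005,0.081,0],[0.016,0.08,0],[0.026,0.077,0],[0.036,0.073,0],[0.045,0.067,0],[0.053,0.061,0],[0.061,0.053,0],[0.067,0.045,0],[0.073,0.036,0],[0,0,0]],"delta_rot":[[0,0,-0.1667],[0,0,-0.1667],[0,0,-0.1667],[0,0,-0.1667],[0,0,-0.1667],[0,0,-0.1667],[0,0,-0.1667],[0,0,-0.1667],[0,0,-0.1667],[0,0,-0.1667],[0,0,-0.1667],[0,0,0]]}'
python3 - <<'E'
from h import *
for n,(x,y,w,h) in dict(top=(412,135,30,60),side=(250,128,45,30)).items():
    im=vision.get_image(n); cv2.imwrite(f'/tmp/{n}2.png',im[:,:,::-1]); a=im[y:y+h,x:x+w].astype(int)
    red=(a[...,0]>a[...,1]*1.7)&(a[...,0]>70); dark=(a.sum(2)<150)
    print(n); print('\n'.join(f'{y+i} '+''.join('R' if red[i,j] else '#' if dark[i,j] else '+' if a[i,j].sum()<300 else '.' for j in range(w)) for i in range(h)))
E
```

```text
clock: 42.45
position: [0.4967, -0.2759, 0.2777]
eef_rot: [3.14, -0.002, 0.386]
contact_force: [1.5, 1.0, 7.5]
opening: 0.0117
finger_force: 57.6
top
135 ......+++++++++++....+++++++++
136 ......+++++++++++....+++++++++
137 ......+++++++++++....+++++++++
138 ......+++++++++++....+++++++++
139 ......+++++++++++....+++++++++
140 .....++++.++++.......+++++++++
141 .....++++.+++........+++++++++
142 .....++++++..........+++++++++
143 .....++++............+++++++++
144 .....++++.............++++++++
145 .....+++.............+++++++++
146 .....+++.............+++++++++
147 .....++..............+++++++++
148 .....++...............+++.....
149 .....++...............++......
150 .....++......+RR.....+++......
151 .....++......RRR.....+++......
152 .....++......RRR.....+++......
153 .....++......RRR....++++......
154 .....++......RRR....++++......
155 .....++.....+RRR....++++++....
156 ....++......+RR+....++++++....
157 ....++......+RRR....+++++.....
158 ....++......+RRR....+++++.....
159 ....++......RRR+....++++......
160 ....++....+RRRR+....++++......
161 ....++...+RRRRR++..+++++......
162 .
[... 1954 characters left out ...]

144 ......................................++++...
145 ........................................+..++
146 ............................................+
147 ............................................+
148 ++++........................................+
149 ++++.......................................++
150 ++++.......................................++
151 .+.+.......................................++
152 ...........................................++
153 .............................................
154 +..+.........................................
155 ++++++.......................................
156 ++++++++++++.................................
157 +++++++++++++++............................++
```

Run:
```python
from h import *
a=cv2.imread('/tmp/top2.png')[:,:,::-1];b=cv2.imread('/tmp/side2.png')[:,:,::-1]
crop('top',412,145,36,50,10,'z1',a);crop('side',258,128,36,25,12,'z2',b)
A=cv2.imread('pics/z1.png');B=cv2.imread('pics/z2.png')
o=np.zeros((600,800,3),np.uint8);o[:500,:360]=A;o[:300,365:365+432]=B
a0=cv2.imread('/tmp/side0raw.png')[:,:,::-1];crop('side',258,128,36,25,12,'z3',a0);o[300:600,365:797]=cv2.imread('pics/z3.png')
cv2.imwrite('pics/last.png',o)
```

```text
(no output)
```

View pics/last.png

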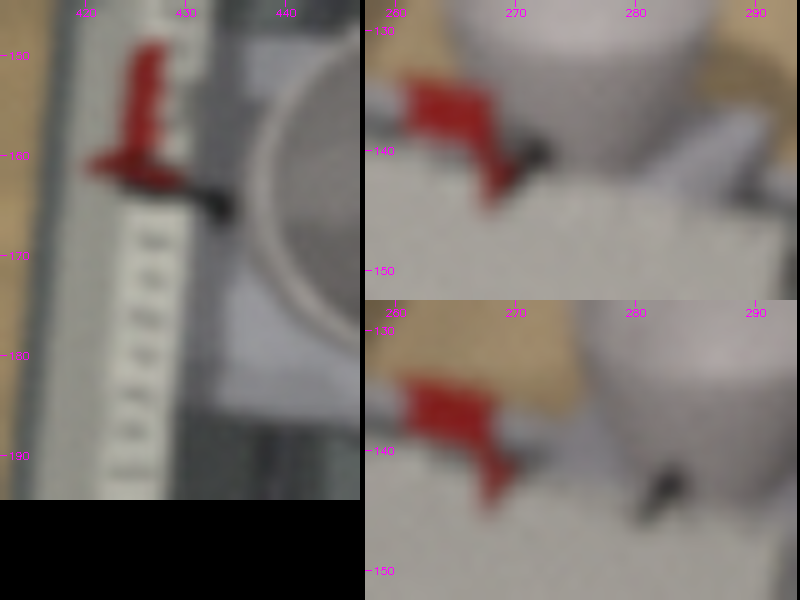

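```bash
python3 -m jog '{"slide":[[0.082,0.027,0],[0.085,0.016,0],[0.086,0.004,0],[0.086,-0.008,0],[0,0,0],[0,0,0]],"delta_rot":[[0,0,-0.1778],[0,0,-0.1778],[0,0,-0.1778],[0,0,-0.1778],[0,0,0],[0,0,0]]}'
python3 -m jog '{"slide":[[0,0,0],[0,0,0],[0,0,0],[0,0,0],[0,0,0.25],[0,0,0.35],[-0.2,0.3,0.1],[-0.3,0.4,0],[-0.3,0.4,0],[-0.2,0.4,0],[0,0.3,0],[0,0,0]],"delta_rot":[[0,0,0],[0,0,0],[0,0,0],[0,0,0],[0,0,0],[0,0,0],[0,0,0],[0,0,0],[0,0,0],[0,0,0],[0,0,0],[0,0,0]]}' 44
python3 - <<'E'
from h import *
from blobs import blobs
im=vision.get_image('top'); i2=cv2.imread('/tmp/top2.png')[:,:,::-1]; i0=cv2.imread('/tmp/top0raw.png')[:,:,::-1]
s=vision.get_image('side'); s0=cv2.imread('/tmp/side0raw.png')[:,:,::-1]
G=lambda a:cv2.cvtColor(np.ascontiguousarray(a),cv2.COLOR_RGB2GRAY).astype(np.float32)
def prof(a,n): # darkest row per column (subpixel) just inboard of scale
    g=G(a)
    for c in range(428,436):
        r0=155 if n else 172
        w=np.clip(110-g[r0:r0+20,c],0,None); print(c,round(float((w*np.arange(r0,r0+20)).sum()/max(w.sum(),1e-6)),2),g[r0:r0+20,c].min(),end=' | ')
    print()
prof(i0,0);prof(i2,1);prof(im,1)
# cup shift by template from initial
def match(a,b,x,y,w,h,X,Y,W,H):
    r=cv2.matchTemplate(G(b)[Y:Y+H,X:X+W],G(a)[y:y+h,x:x+w],cv2.TM_CCOEFF_NORMED);_,v,_,l=cv2.minMaxLoc(r)
    j,i=l; f=lambda m,c,p:(m-p)/(2*(m-2*c+p)) 
    dx=f(r[i,j-1],r[i,j],r[i,j+1]) if 0<j<r.shape[1]-1 else 0; dy=f(r[i-1,j],r[i,j],r[i+1,j]) if 0<i<r.shape[0]-1 else 0
    return v,X+j+dx,Y+i+dy
for b in(i2,im):
    v,x,y=match(i0,b,433,161,42,34,425,130,58,68); d=ray('top',[(x+21,y+17)],.122)-ray('top',[(454,178)],.122); print('cup',v,np.linalg.norm(d)*1e3)
a=im[145:175,415:440].astype(int);red=(a[...,0]>a[...,1]*1.7)&(a[...,0]>70)
print('\n'.join(f'{145+i} '+''.join('R' if red[i,j] else '#' if a[i,j].sum()<200 else '+' if a[i,j].sum()<330 else '.' for j in range(25)) for i in range(30)))
E
```

```text
clock: 43.15
position: [0.5302, -0.2725, 0.2777]
eef_rot: [3.141, -0.003, -0.167]
contact_force: [3.8, -0.5, 5.8]
opening: 0.0117
finger_force: 57.9
clock: 44.35
position: [0.4289, -0.0897, 0.347]
eef_rot: [-3.141, -0.001, -0.167]
contact_force: [0.6, -1.1, -1.0]
opening: 0.0439
finger_force: 0.0
428 180.05 89.0 | 429 182.18 78.0 | 430 184.03 63.0 | 431 181.92 44.0 | 432 180.43 40.0 | 433 178.84 58.0 | 434 178.12 94.0 | 435 0.0 116.0 | 
428 162.67 48.0 | 429 162.88 55.0 | 430 163.1 63.0 | 431 162.51 55.0 | 432 163.06 49.0 | 433 163.36 38.0 | 434 163.15 39.0 | 435 162.08 71.0 | 
428 161.63 71.0 | 429 162.0 70.0 | 430 162.29 75.0 | 431 161.5 67.0 | 432 162.25 49.0 | 433 162.46 39.0 | 434 162.15 41.0 | 435 161.32 68.0 | 
cup 0.897736132144928 41.34699631410339
cup 0.9057278037071228 44.832109685137254
145 .+++++............+++++++
146 ..+++.............+++++++
147 .++++.............+++++..
148 ..+++.............++++...
149 ..+++.......+.....+++....
150 ..+++.....+RR.....+++....
151 ..++......RRR.....+++....
152 .+++.....+RRR.....+++....
153 .+++.....+RRR....++++....
154 .+++.....+RRR...++++++...
155 .+++.....+RRR...+++++++..
156 .+++.....+RR+...+++++++..
157 .+++.....+RRR...++++++...
158 .+++.....RRRR....+++++...
159 .+++....+RRR+....+++++...
160 .+++...+RRRR+...++++++...
161 +++...+RRRRR+++++++++....
162 ++++..+++++++++++##+++...
163 +++...........+++###++...
164 +++.............++##++...
165 .++..............+##++...
166 +++..............+++++...
167 +++..............++++....
168 +++..............++++....
169 +++..............+++.....
170 ++...............+++.....
171 +++..............++......
172 ++...............++......
173 ++...............++......
174 ++...............+.......
```

Run:
```python
from blobs import *
blobs('top')
from bench import hand_in
```

```text
top red 105 [170.5 177.3] 85.6 [0.655  0.3551]
top red 222 [170.4 206.8] 87.4 [0.5796 0.3547]
top red 108 [282.  289.5] 90.0 [0.3698 0.0734]
top blue 105 [199.7 175.1] 84.3 [0.6596 0.2799]
top blue 279 [201.6 204.9] 86.6 [0.5834 0.275 ]
top yellow 80 [232.4 184.2] 86.2 [0.6351 0.1963]
top yellow 236 [230.8 204.2] 85.2 [0.5843 0.2006]
top green 93 [259.5 170.5] 90.0 [0.6691 0.1273]
top green 222 [260.9 200.3] 85.6 [0.5932 0.1243]
```

Run:
```python
import blobs
from blobs import *
blobs.HS=dict(yellow=((18,110,60),(35,255,255)),blue=HS['blue'],green=HS['green'],red=((0,120,60),(8,255,255)))
blobs.blobs('side'); im=blobs.blobs('top')
for n,c in dict(R=170.4,B=201.6,Y=231,G=261).items():
    c=int(round(c)); print(n,c,[int(v) for v in im[180:224,c+6].sum(1)])
    print('   fin',[tuple(int(q) for q in v) for v in im[184:196,c]],'|',[tuple(int(q) for q in v) for v in im[210:222,c]])
```

```text
Traceback (most recent call last):
AttributeError: 'function' object has no attribute 'blobs'
```

Run:
```python
import blobs as B
from h import *
B.HS['yellow']=((18,110,50),(35,255,255)); B.HS['red']=((0,120,60),(8,255,255))
B.blobs('side'); im=B.blobs('top')
for n,c in dict(R=177,B=208,Y=238,G=267).items():
    g=im[182:226,c].sum(1); print(n,c,g.tolist())
for n,c in dict(R=170,B=201,Y=231,G=261).items():
    a=im[184:222,c].astype(int); print(n,[int(v) for v in a.max(1)-a.min(1)])
```

```text
side red 206 [227.4 204.3] 90.0 [0.7291 0.0607]
side red 154 [350.6 246. ] 45.0 [0.3649 0.1479]
side red 103 [221.6 289.3] 15.9 [0.6537 0.3541]
side red 502 [250.4 295.7] 88.3 [0.5825 0.3572]
side red 87 [251.4 313.2] 6.7 [0.5684 0.4027]
side blue 76 [228.9 264.8] 15.9 [0.6587 0.2781]
side blue 429 [258.9 269.4] 7.1 [0.5819 0.2765]
side yellow 414 [265.9 247.4] 6.3 [0.5817 0.2011]
side green 323 [268.3 227.6] 6.3 [0.5919 0.1281]
top red 395 [305.7 143.1] 90.0 [0.7377 0.0088]
top red 119 [170.5 177.4] 85.2 [0.6547 0.355 ]
top red 302 [171.6 207.3] 90.0 [0.5783 0.3516]
top red 162 [281.6 289.5] 63.4 [0.3699 0.0742]
top blue 105 [199.7 175.1] 84.3 [0.6596 0.2799]
top blue 279 [201.6 204.8] 86.6 [0.5835 0.2749]
top yellow 83 [229.5 173.9] 85.6 [0.6617 0.2037]
top yellow 97 [231.7 184.3] 85.6 [0.6349 0.1981]
top yellow 274 [231.1 204.5] 86.2 [0.5835 0.1998]
top green 94 [259.5 170.5] 85.6 [0.6692 0.1271]
top green 223 [260.9 200.3] 85.6 [0.593  0.1242]
R 177 [497, 466, 382, 291, 214, 202, 216, 225, 262, 335, 420, 450, 383, 262, 165, 132, 120, 133, 113, 120, 116, 129, 124, 121, 115, 112, 1
[... 758 characters left out ...]
, 257, 298]
R [8, 9, 27, 70, 102, 104, 81, 36, 27, 62, 105, 119, 119, 121, 120, 122, 121, 119, 121, 117, 115, 108, 105, 106, 106, 105, 105, 105, 105, 107, 106, 108, 105, 107, 106, 101, 76, 33]
B [37, 76, 94, 88, 57, 20, 26, 70, 106, 110, 110, 110, 109, 110, 108, 108, 108, 110, 109, 109, 109, 107, 108, 109, 108, 110, 110, 111, 110, 110, 110, 108, 105, 87, 58, 20, 4, 2]
Y [106, 102, 80, 47, 17, 24, 62, 106, 123, 124, 124, 125, 125, 125, 124, 123, 124, 126, 124, 126, 125, 125, 124, 126, 125, 125, 125, 124, 126, 124, 125, 124, 125, 111, 63, 15, 3, 1]
G [18, 14, 33, 55, 65, 65, 64, 63, 65, 64, 63, 64, 64, 64, 62, 63, 63, 64, 63, 66, 64, 65, 63, 63, 63, 63, 68, 67, 63, 50, 19, 6, 1, 1, 4, 4, 5, 5]
```

Yellow's stripe row (190.4) does not fit the other three (192.7, 190.6 and 186.4). That puts it about 5 mm short of home, so I'll re-grip its fin and push it in.

```bash
python3 -m jog '{"slide":[[0.196,0.36,0],[0.196,0.36,0],[0.196,0.36,0],[0.196,0.36,0],[0.196,0.36,0],[0.196,0.36,0],[0.196,0.36,0],[0.196,0.36,0],[0,0,0],[0,0,0]],"delta_rot":[[0,0,0.08],[0,0,0.08],[0,0,0.08],[0,0,0.055],[0,0,0],[0,0,0],[0,0,0],[0,0,0],[0,0,0],[0,0,0]]}' 44 70
```

```text
clock: 45.6
position: [0.5871, 0.1956, 0.3453]
eef_rot: [3.141, 0.002, 0.062]
contact_force: [-0.5, -0.3, 1.1]
opening: 0.0437
finger_force: 0.0
```

```bash
python3 -m jog '{"slide":[[0,0.03,-0.3],[0,0,-0.3],[0,0,-0.2],[0,0,-0.08],[0,0,0]],"delta_rot":[[0,0,0.003],[0,0,0],[0,0,0],[0,0,0],[0,0,0]]}' 44 | grep -E 'pos|contact'
python3 -m jog '{"slide":[[0,0,0],[0,0,0],[0,0,0],[0,0,0],[0,0,0]],"delta_rot":[[0,0,0],[0,0,0],[0,0,0],[0,0,0],[0,0,0]]}' 0 70
for i in 1 2; do python3 -m jog '{"slide":[[0.015,0.001,0],[0,0,0]],"delta_rot":[[0,0,0],[0,0,0]]}' | grep -E 'pos|contact'; done
```

```text
position: [0.5865, 0.1976, 0.2579]
contact_force: [-0.3, -0.1, 0.9]
clock: 46.6
position: [0.5868, 0.1987, 0.2601]
eef_rot: [-3.142, -0.003, 0.064]
contact_force: [0.0, -2.1, 8.2]
opening: 0.0206
finger_force: 69.3
position: [0.588, 0.1989, 0.2601]
contact_force: [-6.3, -1.2, 11.4]
position: [0.5895, 0.199, 0.2601]
contact_force: [-6.4, -0.6, 11.9]
```

```bash
for i in 1 2 3; do python3 -m jog '{"slide":[[0.015,0.001,0],[0,0,0]],"delta_rot":[[0,0,0],[0,0,0]]}' | grep -E 'pos|contact'; done
```

```text
position: [0.5909, 0.1992, 0.2601]
contact_force: [-7.7, 0.1, 11.3]
position: [0.5924, 0.1994, 0.2601]
contact_force: [-7.2, 0.9, 10.8]
position: [0.593, 0.1995, 0.2601]
contact_force: [-22.3, -1.1, 20.9]
```

```bash
python3 -m jog '{"slide":[[0.008,0,0],[0,0,0]],"delta_rot":[[0,0,0],[0,0,0]]}' | grep -E 'pos|contact'
python3 -m jog '{"slide":[[0,0,0],[0,0,0],[0,0,0],[0,0,0],[0,0,0.2],[0,0,0.4],[-0.1,-0.3,0.3],[-0.3,-0.4,0],[-0.3,-0.4,0],[-0.3,-0.4,0],[-0.3,-0.4,0],[-0.2,-0.3,0]],"delta_rot":[[0,0,0],[0,0,0],[0,0,0],[0,0,0],[0,0,0],[0,0,0],[0,0,0],[0,0,0],[0,0,0],[0,0,0],[0,0,0],[0,0,0]]}' 44
python3 - <<'E'
import blobs as B
from h import *
B.HS['yellow']=((18,110,50),(35,255,255))
im=B.blobs('top'); B.blobs('side')
for n,c in dict(R=177,B=208,Y=238,G=267).items():
    print(n,im[184:198,c].sum(1).tolist(),im[214:226,c].sum(1).tolist())
E
```

```text
position: [0.5934, 0.1995, 0.2601]
contact_force: [-29.8, -1.7, 25.4]
clock: 49.0
position: [0.443, -0.0222, 0.3486]
eef_rot: [3.141, -0.0, 0.064]
contact_force: [0.2, -0.8, 0.7]
opening: 0.0442
finger_force: 0.0
top red 105 [170.5 177.3] 85.6 [0.655  0.3551]
top red 225 [170.5 207.2] 87.0 [0.5785 0.3543]
top blue 104 [199.8 175.1] 84.3 [0.6596 0.2797]
top blue 281 [201.6 204.8] 86.8 [0.5835 0.275 ]
top yellow 83 [229.3 173.9] 85.6 [0.6616 0.2042]
top yellow 79 [231.7 183.6] 85.6 [0.6365 0.1982]
top yellow 272 [230.8 202.4] 90.0 [0.5887 0.2005]
top green 96 [259.7 170.5] 85.6 [0.6691 0.1267]
top green 224 [260.9 200.3] 85.6 [0.5931 0.1241]
side red 86 [350.4 248.6] 18.4 [0.3647 0.1574]
side red 91 [221.6 289.3] 18.4 [0.6537 0.354 ]
side red 423 [253.1 295.2] 6.3 [0.5768 0.3544]
side blue 76 [228.9 264.8] 15.3 [0.6587 0.2784]
side blue 430 [258.9 269.4] 7.1 [0.5818 0.2765]
side yellow 412 [264.  247.5] 7.1 [0.5865 0.2025]
side green 320 [268.4 227.6] 5.7 [0.5916 0.1282]
R [378, 281, 212, 185, 203, 221, 261, 331, 418, 443, 380, 262, 176, 147] [122, 118, 112, 117, 113, 118, 152, 211, 271, 276, 241, 205]
B [239, 257, 262, 258, 285, 400, 500, 514, 463, 342, 245, 219, 226, 215] [176, 184, 175, 179, 194, 233, 274, 270, 243, 214, 214, 206]
Y [385, 363, 360, 430, 479, 432, 334, 251, 205, 201, 190, 197, 182, 200] [194, 193, 209, 242, 273, 263, 235, 219, 213, 207, 235, 275]
G [317, 405, 458, 454, 395, 271, 205, 194, 191, 193, 199, 191, 190, 196] [192, 239, 269, 256, 211, 209, 216, 247, 284, 282, 272, 296]
```

```bash
python3 -m jog '{"slide":[[0.1245,-0.3575,0],[0.1245,-0.3575,0],[0.1245,-0.3575,0],[0.1245,-0.3575,0],[0.1245,-0.3575,0],[0.1245,-0.3575,0],[0.1245,-0.3575,0],[0,0,0],[0,0,0]],"delta_rot":[[0,0,-0.08],[0,0,-0.08],[0,0,-0.08],[0,0,-0.054],[0,0,0],[0,0,0],[0,0,0],[0,0,0],[0,0,0]]}' 44 60
```

```text
clock: 50.0
position: [0.5324, -0.2713, 0.3477]
eef_rot: [-3.141, 0.001, -0.167]
contact_force: [0.3, 0.6, 0.0]
opening: 0.0437
finger_force: 0.0
```

Run:
```python
import numpy as np
p=np.array([.5202,-.3334]);q=np.array([.5302,-.2725])-p
print('r',np.hypot(*q),np.degrees(np.arctan2(q[1],q[0])))
ph=np.radians(80.5+7.5*np.arange(28)); P=.62*np.c_[np.cos(ph),np.sin(ph)]
print(np.diff(P,axis=0).round(3).tolist())
```

```text
r 0.06171555719589668 80.67504087872419
[[-0.081, 0.008], [-0.081, -0.002], [-0.08, -0.013], [-0.078, -0.023], [-0.074, -0.033], [-0.069, -0.043], [-0.063, -0.051], [-0.056, -0.059], [-0.047, -0.066], [-0.038, -0.071], [-0.029, -0.076], [-0.019, -0.079], [-0.008, -0.081], [0.002, -0.081], [0.013, -0.08], [0.023, -0.078], [0.033, -0.074], [0.043, -0.069], [0.051, -0.063], [0.059, -0.056], [0.066, -0.047], [0.071, -0.038], [0.076, -0.029], [0.079, -0.019], [0.081, -0.008], [0.081, 0.002], [0.08, 0.013]]
```

```bash
python3 -m jog '{"slide":[[-0.02,-0.012,-0.25],[0,0,-0.22],[0,0,-0.15],[0,0,-0.1],[0,0,0]],"delta_rot":[[0,0,0],[0,0,0],[0,0,0],[0,0,0],[0,0,0]]}' 44 | grep -E 'pos|contact'
python3 -m jog '{"slide":[[0,0,0],[0,0,0],[0,0,0],[0,0,0],[0,0,0]],"delta_rot":[[0,0,0],[0,0,0],[0,0,0],[0,0,0],[0,0,0]]}' 0 60
python3 -m jog '{"slide":[[-0.081,0.008,0],[-0.081,-0.002,0],[-0.08,-0.013,0],[-0.078,-0.023,0],[-0.074,-0.033,0],[-0.069,-0.043,0],[-0.063,-0.051,0],[-0.056,-0.059,0],[-0.047,-0.066,0],[-0.038,-0.071,0],[-0.029,-0.076,0],[-0.019,-0.079,0]],"delta_rot":[[0,0,0.1667],[0,0,0.1667],[0,0,0.1667],[0,0,0.1667],[0,0,0.1667],[0,0,0.1667],[0,0,0.1667],[0,0,0.1667],[0,0,0.1667],[0,0,0.1667],[0,0,0.1667],[0,0,0.1667]]}'
```

```text
position: [0.53, -0.2716, 0.2756]
contact_force: [0.1, 0.1, 0.8]
clock: 51.0
position: [0.5302, -0.2724, 0.2777]
eef_rot: [3.141, -0.002, -0.167]
contact_force: [0.8, -0.8, 5.6]
opening: 0.0116
finger_force: 58.1
clock: 52.2
position: [0.4586, -0.3232, 0.2777]
eef_rot: [3.14, 0.0, 1.41]
contact_force: [6.2, 2.9, 5.6]
opening: 0.0109
finger_force: 58.4
```

Second half of the rewind, a pause for step 1, then forward again.

```bash
python3 -m jog '{"slide":[[-0.008,-0.081,0],[0.002,-0.081,0],[0.013,-0.08,0],[0.023,-0.078,0],[0.033,-0.074,0],[0.043,-0.069,0],[0.051,-0.063,0],[0.059,-0.056,0],[0.066,-0.047,0],[0.071,-0.038,0],[0.076,-0.029,0],[0.079,-0.019,0]],"delta_rot":[[0,0,0.1667],[0,0,0.1667],[0,0,0.1667],[0,0,0.1667],[0,0,0.1667],[0,0,0.1667],[0,0,0.1667],[0,0,0.1667],[0,0,0.1667],[0,0,0.1667],[0,0,0.1667],[0,0,0.1667]]}'
python3 -m jog '{"slide":[[0,0,0],[0,0,0],[0,0,0],[0,0,0],[0,0,0],[0,0,0]],"delta_rot":[[0,0,0],[0,0,0],[0,0,0],[0,0,0],[0,0,0],[0,0,0]]}'
cat > cup.py <<'E'
from h import *
G=lambda a:cv2.cvtColor(np.ascontiguousarray(a),cv2.COLOR_RGB2GRAY).astype(np.float32)
i0=cv2.imread('/tmp/top0raw.png')[:,:,::-1]; b=vision.get_image('top'); cv2.imwrite('/tmp/now.png',b[:,:,::-1])
r=cv2.matchTemplate(G(b)[130:198,425:483],G(i0)[161:195,433:475],cv2.TM_CCOEFF_NORMED);_,v,_,(j,i)=cv2.minMaxLoc(r)
f=lambda m,c,p:(m-p)/(2*(m-2*c+p))
y=130+i+f(r[i-1,j],r[i,j],r[i+1,j]);x=425+j+f(r[i,j-1],r[i,j],r[i,j+1])
print('cup mm',v,np.linalg.norm(ray('top',[(x+21,y+17)],.122)-ray('top',[(454,178)],.122))*1e3)
E
python3 cup.py
python3 - <<'E'
import blobs as B
B.HS['yellow']=((18,110,50),(35,255,255)); B.blobs('side')
E
```

```text
clock: 53.4
position: [0.5095, -0.3947, 0.2777]
eef_rot: [-3.141, 0.001, 2.981]
contact_force: [-3.1, 6.2, 10.8]
opening: 0.0115
finger_force: 59.0
clock: 54.0
position: [0.5093, -0.3946, 0.2777]
eef_rot: [-3.141, 0.001, 2.976]
contact_force: [-0.9, 1.3, 9.7]
opening: 0.0111
finger_force: 59.5
cup mm 0.8857021927833557 24.382124602499697
side red 89 [349.9 248.8] 17.5 [0.3658 0.1584]
side red 94 [221.6 289.4] 15.9 [0.6536 0.3542]
side red 422 [253.1 295.2] 7.1 [0.5768 0.3544]
side blue 76 [228.9 264.8] 15.9 [0.6587 0.2781]
side blue 428 [258.9 269.4] 7.1 [0.582  0.2765]
side yellow 410 [263.9 247.5] 6.7 [0.5865 0.2026]
side green 325 [268.3 227.5] 6.3 [0.5917 0.1279]
```

```bash
python3 -m jog '{"slide":[[-0.079,0.019,0],[-0.076,0.029,0],[-0.071,0.038,0],[-0.066,0.047,0],[-0.059,0.056,0],[-0.051,0.063,0],[-0.043,0.069,0],[-0.033,0.074,0],[-0.023,0.078,0],[-0.013,0.08,0],[-0.002,0.081,0],[0.008,0.081,0]],"delta_rot":[[0,0,-0.1667],[0,0,-0.1667],[0,0,-0.1667],[0,0,-0.1667],[0,0,-0.1667],[0,0,-0.1667],[0,0,-0.1667],[0,0,-0.1667],[0,0,-0.1667],[0,0,-0.1667],[0,0,-0.1667],[0,0,-0.1667]]}'
python3 -m jog '{"slide":[[0.019,0.079,0],[0.029,0.076,0],[0.038,0.071,0],[0.047,0.066,0],[0.056,0.059,0],[0.063,0.051,0],[0.069,0.043,0],[0.074,0.033,0],[0.078,0.023,0],[0.08,0.013,0],[0,0,0],[0,0,0]],"delta_rot":[[0,0,-0.1667],[0,0,-0.1667],[0,0,-0.1667],[0,0,-0.1667],[0,0,-0.1667],[0,0,-0.1667],[0,0,-0.1667],[0,0,-0.1667],[0,0,-0.1667],[0,0,-0.1667],[0,0,0],[0,0,0]]}'
python3 cup.py
```

```text
clock: 55.3
position: [0.4586, -0.3227, 0.2777]
eef_rot: [3.14, 0.001, 1.399]
contact_force: [5.9, -0.2, 6.2]
opening: 0.0113
finger_force: 59.4
clock: 56.5
position: [0.5143, -0.2718, 0.2777]
eef_rot: [3.14, -0.002, 0.096]
contact_force: [3.0, -0.2, 8.1]
opening: 0.0115
finger_force: 58.2
cup mm 0.8958731889724731 43.238619203135826
```

```bash
python3 -m jog '{"slide":[[0.081,0.002,0],[0.081,-0.008,0],[0,0,0],[0,0,0]],"delta_rot":[[0,0,-0.1667],[0,0,-0.1667],[0,0,0],[0,0,0]]}'
python3 -m jog '{"slide":[[0,0,0],[0,0,0],[0,0,0],[0,0,0],[0,0,0.25],[0,0,0.35],[-0.2,0.3,0.1],[-0.3,0.4,0],[-0.3,0.4,0],[-0.2,0.4,0],[0,0.3,0],[0,0,0]],"delta_rot":[[0,0,0],[0,0,0],[0,0,0],[0,0,0],[0,0,0],[0,0,0],[0,0,0],[0,0,0],[0,0,0],[0,0,0],[0,0,0],[0,0,0]]}' 44
python3 cup.py
python3 - <<'E'
from h import *
import blobs as B
B.HS['yellow']=((18,110,50),(35,255,255)); s=B.blobs('side')
a=cv2.imread('/tmp/now.png')[:,:,::-1].astype(int)
z=cv2.imread('/tmp/top0raw.png')[:,:,::-1].astype(int)
# flag foot line (red weight) before, pointer line before, pointer line now
def line(im,c0,c1,r0,r1,w):
    pts=[]
    for c in range(c0,c1):
        k=np.clip(w(im[r0:r1,c]),0,None)
        if k.sum()>0: pts.append((c,(k*np.arange(r0,r1)).sum()/k.sum()))
    return np.polyfit(*np.array(pts).T,1),np.round(pts,1).tolist()
red=lambda v:v[:,0]-1.7*v[:,1]-10
dk=lambda v:240-v.sum(1)
print('flag0',line(z,420,430,160,166,red)); print('ptr0',line(z,424,434,176,186,dk)); print('ptr now',line(a,430,435,158,168,dk))
E
```

```text
clock: 56.95
position: [0.5304, -0.2725, 0.2777]
eef_rot: [3.141, -0.002, -0.166]
contact_force: [1.9, -0.4, 6.5]
opening: 0.0119
finger_force: 58.2
clock: 58.15
position: [0.4292, -0.0896, 0.347]
eef_rot: [-3.141, -0.001, -0.164]
contact_force: [0.5, -0.2, 0.6]
opening: 0.0442
finger_force: 0.0
cup mm 0.9062799215316772 44.84018784923577
side red 90 [350.7 248.3] 7.1 [0.364  0.1562]
side red 92 [221.6 289.2] 18.4 [0.6538 0.3538]
side red 425 [253.  295.2] 6.7 [0.5769 0.3546]
side blue 75 [228.9 264.8] 15.9 [0.6587 0.2783]
side blue 429 [258.9 269.4] 7.1 [0.582  0.2764]
side yellow 411 [264.  247.5] 7.1 [0.5863 0.2024]
side green 323 [268.3 227.6] 6.3 [0.5919 0.1281]
flag0 (array([-1.93252097e-01,  2.42574758e+02]), [[422.0, 161.0], [423.0, 161.0], [424.0, 160.5], [425.0, 160.4], [426.0, 160.3]])
ptr0 (array([ 0.30324728, 50.04865517]), [[429.0, 180.0], [430.0, 180.4], [431.0, 181.0], [432.0, 181.2], [433.0, 181.1]])
ptr now (array([  0.45557189, -33.89896775]), [[430.0, 162.0], [431.0, 162.4], [432.0, 162.9], [433.0, 163.5], [434.0, 163.7]])
```

```bash
python3 -c "
from bench import hand_in
print(hand_in())"
```

```text
the job is handed in; nothing more can be done
None
```

All four cassettes are home on their own rails and everything is released. I wound the carriage until the pointer stood about 1 mm or less from the flag by my camera measurement, and handed the job in. The yellow cassette had first seated about 5 mm short, so I pushed it home, wound the carriage back about 20 mm and wound it up again. No verdict was returned.

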